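Snap-test washed cartridges, quarantine the soft ones

ROBOT

A 6-joint arm with a two-finger parallel gripper is mounted at the origin on the work surface. World frame = base frame: x ahead of the robot, y to its left, z up, the work surface at z = 0. Lengths are in mm, angles in rad, forces in N, time in s.
With the tool pointing down it reaches from about 275 to 1000 mm from the base axis. Payload 8.4 kg.
Tool frame: the origin (TCP) lies at the very end of the fingers, on their centre line; the grasp point (between the pads) lies 19 mm behind it (r.pinch_z is the distance from the TCP to the grasp point, in mm); z points along the fingers, y is the direction in which the jaws open and shut (so a half turn about z gives the same grasp; the last joint's range is limited). The gripper opens to 85 mm and grips with 20 to 120 N. Pads are 22 mm wide; open, the fingers measure 114 mm over their backs; the gripper's body (76 mm by 85 mm) begins 54 mm behind the grasp point. The pads swing forward as they close: fully open they stand 13 mm farther back than shut.
Start: joints at [1.119, 0.353, 1.633, -0, 1.155, -0.002], TCP at [271.74, 562.837, 231.281] pointing down, gripper open.
Joint ranges: [-2.63, 2.63], [-0.92, 2.1], [0.06, 2.66], [-1.3, 4.44], [0, 2.69], [-3.02, 3.02]. Speed limits (rad/s): [2.22, 2.22, 2.79, 3.14, 3.14, 3.14].

INTERFACE

Orientations are given as [roll, pitch, yaw] about the fixed x, y, z axes, in that order (R = Rz(yaw) Ry(pitch) Rx(roll)).
In Python, from rig import r, optics gives the robot as it stands.
- The arm moves only by the shell command python3 -m creep 'ROWS' [FORCE]. ROWS is JSON, a list of rows, each an object with "dp": the shift along the tool's x, y, z in mm, a list of three; "angular": the turn, a rotation vector about the tool's x, y, z in rad, a list of three; "fingers": the finger opening in mm, from 0 to 85.4. In form: [{"dp": [dx, dy, dz], "angular": [wx, wy, wz], "fingers": fingers}, ...]. A call has 1 to 5 rows; each row is the pose to reach, as a shift and turn from the pose commanded when the call began, along the tool's axes at that moment; what a row does not reach only later rows make up. A row lasts 1/12 s, in which the tool goes at most 41.7 mm and 7.16 degrees, less where a joint would pass 70% of its speed; a pose out of reach is approached as far as the arm can. A call with a gripper value outside its range is refused whole. The fingers move at their own pace and stop on an object; FORCE is the grip in N (left out, the last holds). Time passes only in rows, so rows that repeat a pose let the fingers close. It gives the time, the measured TCP pose, the force and the opening at its end, in the units of the state.
- r.sense(): the state, without advancing time (a new reading comes with each control period).
- optics.grab_frame(name): name is "scene" or "top" or "wrist"; returns the picture (400x640x3 uint8, blue, green, red); there is no depth.
- optics.camera_params(name): a dict with "fx", "fy", "cx", "cy" (pixels), "distortion" ([k1, k2, p1, p2, k3] as OpenCV has them; the pictures are not rectified), "eye" and "rotation" of the camera in the world; the wrist camera has in their place "T_tool_cam" (4x4, takes a point from camera to tool coordinates, whose origin is the TCP and whose axes are the flange's). Camera axes: x right, y up, looking along -z (the intrinsics and any distortion apply to the point x, -y, -z); pixel columns grow to the right and rows downward; lengths in mm; the calibration is good to about 2 mm. A picture is of the moment at which its call begins: read the wrist's pose just before it. camera_params takes no time and is no camera call.
- r.sign_off(): hands the job in, once; it reports no verdict.
The state is a dict: "clock": time; "qpos": joint angles; "qvel": joint speeds; "joint_efforts": joint torques, N m; "eef_pos": TCP position; "tcp_rot": TCP orientation; "contact_force": force on the tool from outside, world axes, zero at the start; "wrist_torque": the same for the moment, N m; "opening": opening from 0.0 (shut) to 1.0 (fully open).
Only numpy, scipy, OpenCV 4.12 (cv2) and the standard library are available. Lean on these libraries where they do the work, as an engineer would, in place of code of your own. Each camera call takes 0.05 s, during which the arm holds its last target.

TASK

Test every washed cartridge on the bench by pressing its plunger slowly all the way in: a good one resists and then snaps over under the finger, a bad one just sinks softly. Put the good ones in the cream tray and the soft ones in the grey reject box, then slide the box's cover fully shut so that its holes line up and drop the locking pin fully home through both.

Things in the scene. Friction and masses are not known exactly. Their poses are not given: they have to be found in the camera images.
- cart1_center (a point): Steel spring cartridge (one of up to five that look alike; absent ones read None), standing on the bench: hexagonal foot 38 mm across flats and 12 mm tall, above it a round body 32 mm across up to 40 mm above its underside, then on top a round plunger 18 mm across standing 12 mm proud: 52 mm tall, 0.15 kg. Point on its axis, 26 mm above its underside; z along its axis, up. Good and soft cartridges look alike and only the feel of the plunger tells them apart.
- plunger1 (a joint): How far the plunger of cart1 is pressed in, m: 0 out. It stays in once pressed to its stop, in good and soft cartridges alike. Good: resists with about 3 N at first, 6 N after 1.4 mm, then past 4 mm snaps over centre by itself to the stop at 7 mm, the force on the finger dropping to nothing. Soft: sinks with an even drag of about 1.5 N all the way to its stop at 5 mm, no snap.
- plunger1_top (a point): Centre of the top face of cart1's plunger, 52 mm above the cartridge's underside when out, 45 mm when snapped in, 47 mm when a soft one is at its stop.
- cart2_center (a point): Steel spring cartridge (one of up to five that look alike; absent ones read None), standing on the bench: hexagonal foot 38 mm across flats and 12 mm tall, above it a round body 32 mm across up to 40 mm above its underside, then on top a round plunger 18 mm across standing 12 mm proud: 52 mm tall, 0.15 kg. Point on its axis, 26 mm above its underside; z along its axis, up. Good and soft cartridges look alike and only the feel of the plunger tells them apart.
- plunger2 (a joint): How far the plunger of cart2 is pressed in, m: 0 out. It stays in once pressed to its stop, in good and soft cartridges alike. Good: resists with about 3 N at first, 6 N after 1.4 mm, then past 4 mm snaps over centre by itself to the stop at 7 mm, the force on the finger dropping to nothing. Soft: sinks with an even drag of about 1.5 N all the way to its stop at 5 mm, no snap.
- plunger2_top (a point): Centre of the top face of cart2's plunger, 52 mm above the cartridge's underside when out, 45 mm when snapped in, 47 mm when a soft one is at its stop.
- cart3_center (a point): Steel spring cartridge (one of up to five that look alike; absent ones read None), standing on the bench: hexagonal foot 38 mm across flats and 12 mm tall, above it a round body 32 mm across up to 40 mm above its underside, then on top a round plunger 18 mm across standing 12 mm proud: 52 mm tall, 0.15 kg. Point on its axis, 26 mm above its underside; z along its axis, up. Good and soft cartridges look alike and only the feel of the plunger tells them apart.
- plunger3 (a joint): How far the plunger of cart3 is pressed in, m: 0 out. It stays in once pressed to its stop, in good and soft cartridges alike. Good: resists with about 3 N at first, 6 N after 1.4 mm, then past 4 mm snaps over centre by itself to the stop at 7 mm, the force on the finger dropping to nothing. Soft: sinks with an even drag of about 1.5 N all the way to its stop at 5 mm, no snap.
- plunger3_top (a point): Centre of the top face of cart3's plunger, 52 mm above the cartridge's underside when out, 45 mm when snapped in, 47 mm when a soft one is at its stop.
- cart4_center (a point): Steel spring cartridge (one of up to five that look alike; absent ones read None), standing on the bench: hexagonal foot 38 mm across flats and 12 mm tall, above it a round body 32 mm across up to 40 mm above its underside, then on top a round plunger 18 mm across standing 12 mm proud: 52 mm tall, 0.15 kg. Point on its axis, 26 mm above its underside; z along its axis, up. Good and soft cartridges look alike and only the feel of the plunger tells them apart.
- plunger4 (a joint): How far the plunger of cart4 is pressed in, m: 0 out. It stays in once pressed to its stop, in good and soft cartridges alike. Good: resists with about 3 N at first, 6 N after 1.4 mm, then past 4 mm snaps over centre by itself to the stop at 7 mm, the force on the finger dropping to nothing. Soft: sinks with an even drag of about 1.5 N all the way to its stop at 5 mm, no snap.
- plunger4_top (a point): Centre of the top face of cart4's plunger, 52 mm above the cartridge's underside when out, 45 mm when snapped in, 47 mm when a soft one is at its stop.
- cart5_center (a point): Steel spring cartridge (one of up to five that look alike; absent ones read None), standing on the bench: hexagonal foot 38 mm across flats and 12 mm tall, above it a round body 32 mm across up to 40 mm above its underside, then on top a round plunger 18 mm across standing 12 mm proud: 52 mm tall, 0.15 kg. Point on its axis, 26 mm above its underside; z along its axis, up. Good and soft cartridges look alike and only the feel of the plunger tells them apart.
- plunger5 (a joint): How far the plunger of cart5 is pressed in, m: 0 out. It stays in once pressed to its stop, in good and soft cartridges alike. Good: resists with about 3 N at first, 6 N after 1.4 mm, then past 4 mm snaps over centre by itself to the stop at 7 mm, the force on the finger dropping to nothing. Soft: sinks with an even drag of about 1.5 N all the way to its stop at 5 mm, no snap.
- plunger5_top (a point): Centre of the top face of cart5's plunger, 52 mm above the cartridge's underside when out, 45 mm when snapped in, 47 mm when a soft one is at its stop.
- tray_in (a point): Centre of the inner floor of the cream moulded tray for good cartridges, floor 5 mm above the bench. Inside 200 mm along its x, 120 mm along its y, walls 30 mm tall (corner posts 36 mm), open top, fixed. It holds three cartridges.
- reject_in (a point): Centre of the inner floor of the grey steel reject box, floor 5 mm above the bench. Inside 120 by 120 mm, walls 5 mm thick and 58 mm tall, fixed. Its sliding aluminium cover starts open beside it, on rails on the box's -x side; cartridges fit under it standing. It holds two cartridges.
- cover (a joint): Travel of the reject box's cover along the box's +x, m: near 0 open, 0.128 shut at its stop, where the holes line up. About 1.5 N of friction; stays where it is left.
- cover_grip (a point): Middle of the black upright fin on the cover: 12 mm thick (along the slide, x), 40 mm wide (y), 28 mm tall; the point is 16 mm above the cover's top face and 12 mm below the fin's top, 80 mm above the bench. x is the closing direction.
- tab_hole (a point): Centre, at its top face, of the 14 mm hole in the tab on the cover's -y side (tab 34 mm square, 4 mm thick), 64 mm above the bench.
- bracket_hole (a point): Centre, at its top face, of the 14 mm hole in the bracket on the reject box's -y side (34 mm square, 6 mm thick), 58 mm above the bench. With the cover shut, the tab hole lies straight above it with a 2 mm gap between the plates.
- pin_head (a point): Locking pin, standing in its stand: black round head 24 mm across and 26 mm tall on a steel shank 10 mm across and 36 mm long with a tapered tip. The point is the middle of the head, 13 mm above the shank's upper end; z points up along the pin.
- pin_tip (a point): Tip of the locking pin's shank, 49 mm below the middle of its head; z along the pin.
- stand_hole (a point): Mouth of the 14 mm hole in the white pin stand (50 mm square, 40 mm tall, fixed) where the pin waits; the head's underside rests on it.
There are look-alikes about, which are no part of the job. What is shaped like the part that bears cart4_center but blue is not meant.

How it is judged:
By the outcome, as a careful person would: the job done as asked, in the order asked, and still so for the second after the job is handed in, with the robot touching nothing.
Of cart1, cart2, cart3, cart4, cart5 only 3 to 4 are there at a start; the rules pass over those that are not, and their reading is None.
At some moment in a run one of cart1, cart2, cart3, cart4, cart5 may be knocked a few centimetres aside while the robot is not near it.
It also fails if it takes over 210 s, if anything falls off the work surface, if the arm or the gripper's body presses on something with over 40 N, if the wrist force passes 120 N, or if a joint passes its speed limit or range.

## Working session

There is one attempt and no reset: what is moved stays moved. The work goes in short steps, Python scripts to look and compute and a shell command to move; the robot and the scene stay as the last step left them, time stands still between calls to the robot, and variables do not carry over. Pictures are saved under pics/ and viewed, and the job is handed in when it is done.

```bash
ls -la; mkdir -p pics
python3 - <<'E'
from rig import r, optics
import cv2
print(r.sense(), r.pinch_z)
for n in ("scene","top","wrist"):
    p=optics.camera_params(n); print(n,p)
    cv2.imwrite(f"pics/a_{n}.png",optics.grab_frame(n))
E
```

```text
total 12
drwxr-xr-x  3 agent agent 4096 Dec  6 18:07 .
drwxr-xr-x 23 root  root  4096 Dec  6 18:07 ..
drwxr-xr-x  2 agent agent 4096 Dec  6 18:07 pics
{'clock': 0.0, 'qpos': array([ 1.11863414e+00,  3.53696457e-01,  1.63413771e+00, -1.94137714e-06,
        1.15518710e+00, -2.41930819e-03]), 'qvel': array([-0.00167366,  0.00015319, -0.00038425,  0.00160603,  0.00154365,
        0.00058338]), 'joint_efforts': array([ 8.99250299e-04, -6.05224586e+01, -3.42073846e+01, -6.00477074e-05,
        9.00522340e-03,  2.64598037e-05]), 'eef_pos': array([271.51176723, 562.41477704, 230.52997646]), 'tcp_rot': array([-3.14016405e+00, -1.68125731e-06,  2.69185056e+00]), 'contact_force': array([0.12690832, 0.23487631, 0.58174633]), 'wrist_torque': array([ 0.02561814, -0.00266207, -0.04197369]), 'opening': 0.9956582160163949} 18.700000000000003
scene {'fx': 365.42781861968933, 'fy': 365.42781861968933, 'cx': 314.34922224550803, 'cy': 198.58755302986717, 'distortion': array([-0.06461877,  0.        ,  0.        ,  0.        ,  0.        ]), 'eye': array([ 856.94331079, -407.70324026,  544.38400677]), 'r
[... 227 characters left out ...]
   , 0.        , 0.        ]), 'eye': array([ 347.94077436,    6.9630507 , 1189.66862252]), 'rotation': array([ 0.154949  , -0.0045846 , -1.58633329])}
wrist {'fx': 317.80338585167425, 'fy': 317.80338585167425, 'cx': 321.50350018828726, 'cy': 192.1774287376835, 'distortion': array([0.00173519, 0.        , 0.        , 0.        , 0.        ]), 'T_tool_cam': array([[-1.37389625e-03,  9.64308708e-01,  2.64776941e-01,
         6.70527321e+01],
       [ 9.99998683e-01,  1.55355829e-03, -4.69132047e-04,
         1.22607243e+00],
       [-8.63734528e-04,  2.64775948e-01, -9.64309572e-01,
        -1.41867655e+02],
       [ 0.00000000e+00,  0.00000000e+00,  0.00000000e+00,
         1.00000000e+00]])}
```

View pics/a_top.png

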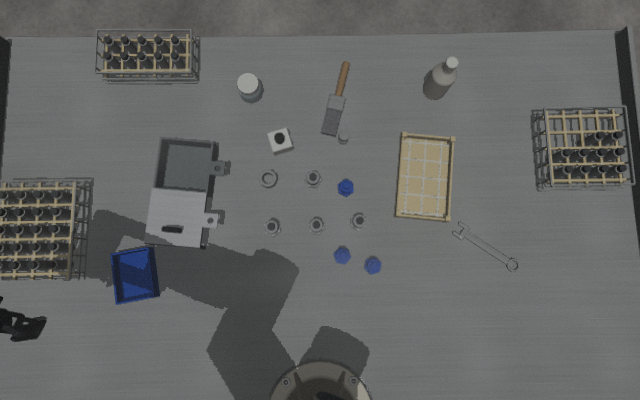

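View pics/a_scene.png

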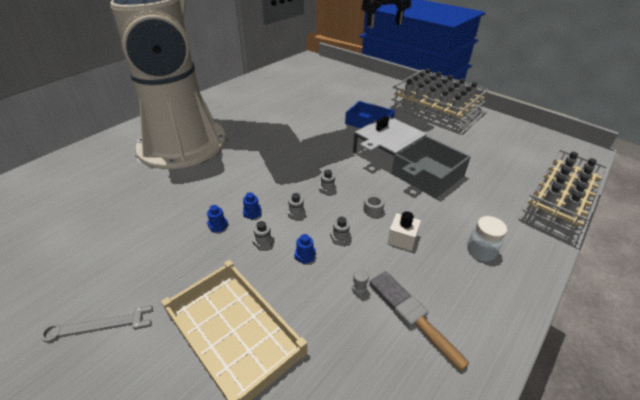

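View pics/a_wrist.png

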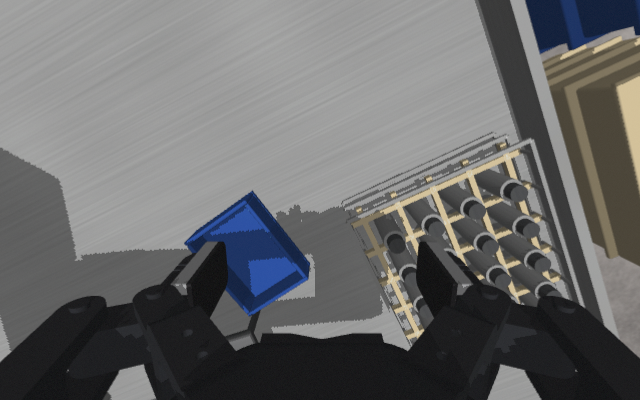

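```bash
cat > h.py <<'E'
from rig import r, optics
import numpy as np, cv2
from scipy.spatial.transform import Rotation as R
def pose():
    s=r.sense(); T=np.eye(4); T[:3,:3]=R.from_euler('xyz',s['tcp_rot']).as_matrix(); T[:3,3]=s['eef_pos']; return T
def cam(n,T=None):
    p=optics.camera_params(n)
    K=np.array([[p['fx'],0,p['cx']],[0,p['fy'],p['cy']],[0,0,1]]); 
    if n=='wrist':
        C=(pose() if T is None else T)@p['T_tool_cam']; Rc,e=C[:3,:3],C[:3,3]
    else: Rc,e=R.from_euler('xyz',p['rotation']).as_matrix(),np.array(p['eye'])
    return K,np.array(p['distortion']),Rc,e
def ray(c,uv):
    K,d,Rc,e=c
    q=cv2.undistortPoints(np.array(uv,float).reshape(-1,1,2),K,d).reshape(-1,2)
    v=np.c_[q[:,0],-q[:,1],-np.ones(len(q))]@Rc.T
    return e,v
def onz(c,uv,z):
    e,v=ray(c,uv); t=(z-e[2])/v[:,2]; return e+v*t[:,None]
def proj(c,P):
    K,d,Rc,e=c; q=(np.array(P,float).reshape(-1,3)-e)@Rc; q=q*[1,-1,-1]
    return cv2.projectPoints(q,np.zeros(3),np.zeros(3),K,d)[0].reshape(-1,2)
def tri(c1,u1,c2,u2):
    e1,v1=ray(c1,u1);e2,v2=ray(c2,u2);v1=v1[0]/np.linalg.norm(v1[0]);v2=v2[0]/np.linalg.norm(v2[0])
    a=np.linalg.lstsq(np.c_[v1,-v2],e2-e1,rcond=None)[0];p,q=e1+a[0]*v1,e2+a[1]*v2
    return (p+q)/2,np.linalg.norm(p-q)
def crop(n,box,name,k=None,img=None):
    im=optics.grab_frame(n) if img is None else img
    x0,y0,x1,y1=box; k=k or min(800/(x1-x0),600/(y1-y0)); cv2.imwrite('pics/'+name,cv2.resize(im[y0:y1,x0:x1],None,fx=k,fy=k,interpolation=cv2.INTER_CUBIC)); return im,k
def togo(P,yaw=None):
    """shift in tool axes from current measured pose to world TCP point P"""
    T=pose(); return np.round(T[:3,:3].T@(np.array(P)-T[:3,3]),1)
E
python3 - <<'E'
from h import *
im=cv2.imread('pics/a_top.png')
_,k=crop('top',(140,120,460,270),'b_top.png',2.5,im); 
sc=cv2.imread('pics/a_scene.png')
crop('scene',(190,90,510,310),'b_scene.png',2.5,sc)
c=cam('top')
for n,uv in dict(A=(313,175),B=(271,225),C=(316,222),D=(359,218),blue=(346,186)).items(): 
    P=onz(c,uv,52)[0]; print(n,P, proj(cam('scene'),P))
print(onz(c,[(398,215),(451,215),(453,138),(403,136)],30))
print(onz(c,[(280,138)],66))
E
```

```text
A [562.58882483  10.06712213  52.        ] [[342.79248507 219.70063254]]
B [442.66141979 111.98819116  52.        ] [[328.64568591 171.60092758]]
C [448.16709956   4.49050373  52.        ] [[297.72697406 195.81484342]]
D [456.22688973 -98.61640436  52.        ] [[263.82114718 223.84581612]]
blue [534.33354599 -69.42028749  52.        ] [[304.23844245 235.17435804]]
[[ 464.29818781 -196.03392639   30.        ]
 [ 462.50888963 -324.81580057   30.        ]
 [ 655.44328579 -340.94190579   30.        ]
 [ 662.69323374 -216.67275765   30.        ]]
[[652.36509946  88.77609459  66.        ]]
```

View pics/b_top.png

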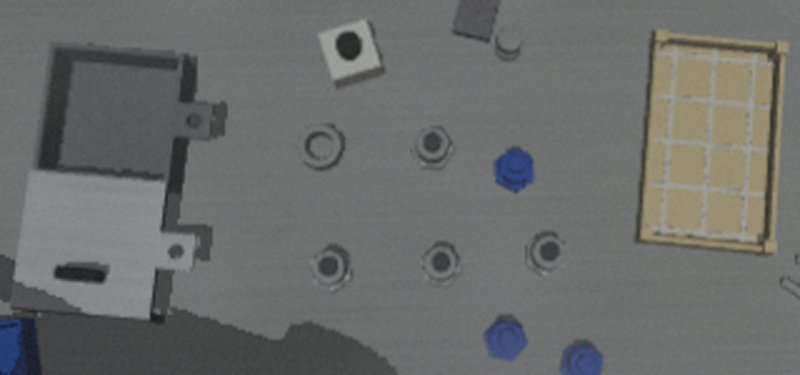

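View pics/b_scene.png

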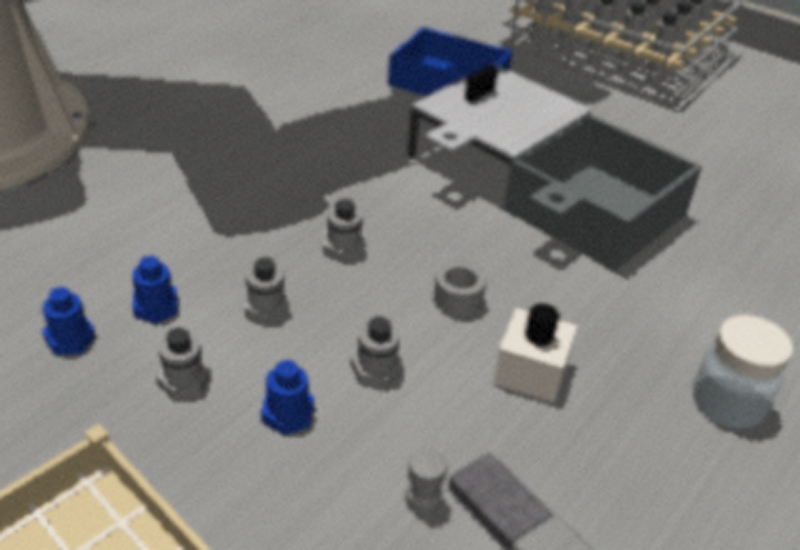

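The four steel cartridges with dark plungers sit at top-view pixels A(313,177), B(271,226), C(316,225) and D(360,220). The ring (268,178), the capless grey peg (343,138) and the three blue ones do not fit the description. In the crop, A–D each show the hex foot, round body and dark plunger. The pin stand is at (280,139), the tray at (425,177), and the box and cover at (186,165) and (180,217).

```bash
cat >> h.py <<'E'
def blob(im,uv,rad=9,thr=None):
    g=cv2.cvtColor(im,cv2.COLOR_BGR2GRAY).astype(float); u,v=map(int,uv)
    x0,y0=u-rad,v-rad; w=g[y0:v+rad+1,x0:u+rad+1]
    t=thr or (w.min()+ (np.median(w)-w.min())*0.5)
    m=(w<t).astype(np.uint8); n,l,s,ce=cv2.connectedComponentsWithStats(m)
    ii=[i for i in range(1,n) if s[i,4]>=4]
    i=min(ii,key=lambda i:np.hypot(*(ce[i]-rad))); return ce[i]+[x0,y0],s[i,4],t
E
python3 - <<'E'
from h import *
im=cv2.imread('pics/a_top.png');sc=cv2.imread('pics/a_scene.png');ct,cs=cam('top'),cam('scene')
for n,a,b in [('A',(313,177),(342,221)),('B',(271,226),(328,174)),('C',(316,225),(296,198)),('D',(360,220),(262,226)),('pin',(279,138),(407,218))]:
    p,s1,t1=blob(im,a,7 if n!='pin' else 10);q,s2,t2=blob(sc,b,6 if n!='pin' else 10,thr=50)
    print(n,p.round(1),s1,q.round(1),s2,'top@52',onz(ct,p,52)[0].round(1),'tri',[x.round(1) for x in tri(ct,p,cs,q)])
E
```

```text
A [312.4 176.6] 39 [341.5 223.6] 25 top@52 [558.7  11.5  52. ] tri [array([560.5,  11. ,  39.4]), np.float64(1.6)]
B [271. 226.] 45 [327.6 175. ] 20 top@52 [440.3 112.   52. ] tri [array([440.6, 112.5,  41.1]), np.float64(1.5)]
C [316.1 224.2] 40 [295.6 199.3] 23 top@52 [442.9   4.4  52. ] tri [array([443.3,   3.8,  40.3]), np.float64(1.6)]
D [359.3 220.1] 43 [261.6 228.1] 28 top@52 [451.2 -99.1  52. ] tri [array([ 451.9, -100.9,   39.5]), np.float64(1.5)]
pin [279.1 137.9] 88 [406.3 219.4] 145 top@52 [656.5  91.9  52. ] tri [array([655.8,  91.6,  52.9]), np.float64(1.0)]
```

```bash
cat >> h.py <<'E'
def go(P,yaw=None):
    T=pose(); d=T[:3,:3].T@(np.array(P,float)-T[:3,3]); s='dp %s'%d.round(1)
    Rt=R.from_euler('xyz',[np.pi,0,yaw]).as_matrix() if yaw is not None else T[:3,:3]
    w=R.from_matrix(T[:3,:3].T@Rt).as_rotvec(); s+=' ang %s'%w.round(4)
    print(s,'at',T[:3,3].round(1),'clock',round(r.sense()['clock'],2))
E
cat > g.py <<'E'
import sys
from h import *
a=[float(x) for x in sys.argv[1:]]
go(a[:3],a[3] if len(a)>3 else np.pi/2)
E
python3 g.py 440 110 230
```

```text
dp [-348.4 -334.3    1.1] ang [-1.000e-03  6.000e-04  1.121e+00] at [271.6 562.5 230.7] clock 0.15
```

```bash
python3 -m creep '[{"dp":[-348,-334,0],"angular":[0,0,1.12],"fingers":0},{"dp":[-348,-334,0],"angular":[0,0,1.12],"fingers":0},{"dp":[-348,-334,0],"angular":[0,0,1.12],"fingers":0},{"dp":[-348,-334,0],"angular":[0,0,1.12],"fingers":0},{"dp":[-348,-334,0],"angular":[0,0,1.12],"fingers":0}]' 40; python3 g.py 440 110 230
```

```text
clock: 0.57
eef_pos: [344.4, 365.7, 231.0]
tcp_rot: [-3.141, 0.0, 2.061]
contact_force: [0.8, 0.2, 0.6]
opening: 0.294
dp [-270.6  -36.1    1.1] ang [-2.000e-04  2.000e-04  4.905e-01] at [344.4 365.7 231. ] clock 0.57
```

```bash
python3 -m creep '[{"dp":[-270,-36,0],"angular":[0,0,0.49],"fingers":0},{"dp":[-270,-36,0],"angular":[0,0,0.49],"fingers":0},{"dp":[-270,-36,0],"angular":[0,0,0.49],"fingers":0},{"dp":[-270,-36,0],"angular":[0,0,0.49],"fingers":0},{"dp":[-270,-36,0],"angular":[0,0,0.49],"fingers":0}]' ; python3 g.py 440 110 230
```

```text
clock: 0.98
eef_pos: [418.6, 170.9, 231.4]
tcp_rot: [3.141, -0.0, 1.57]
contact_force: [0.4, 1.2, 0.2]
opening: -0.001
dp [-60.9  21.5   1.4] ang [ 0.0003 -0.0001 -0.0012] at [418.6 170.9 231.4] clock 0.98
```

```bash
python3 -m creep '[{"dp":[-150,75,0],"angular":[0,0,0],"fingers":0},{"dp":[-150,75,0],"angular":[0,0,0],"fingers":0},{"dp":[-150,75,0],"angular":[0,0,0],"fingers":0},{"dp":[-150,75,0],"angular":[0,0,0],"fingers":0},{"dp":[-150,75,0],"angular":[0,0,0],"fingers":0}]'
python3 - <<'E'
from h import *
T=pose();im=optics.grab_frame('wrist');cv2.imwrite('pics/c_wrist.png',im);np.save('Tc.npy',T);print(T.round(2))
c=cam('wrist',T);print(proj(c,[[558.7,11.5,52],[440,112,52],[443,4.4,52],[451,-99,52],T[:3,3]]))
E
```

```text
clock: 1.4
eef_pos: [497.1, 17.8, 231.5]
tcp_rot: [3.139, 0.002, 1.573]
contact_force: [0.4, -0.0, 0.1]
opening: -0.003
[[ -0.     1.     0.   497.08]
 [  1.     0.    -0.    17.79]
 [ -0.     0.    -1.   231.51]
 [  0.     0.     0.     1.  ]]
[[380.11573826 179.17491575]
 [260.7693045   76.24020279]
 [268.84140966 185.77067985]
 [279.89815358 274.51056829]
 [320.39984914 250.24582499]]
```

View pics/c_wrist.png

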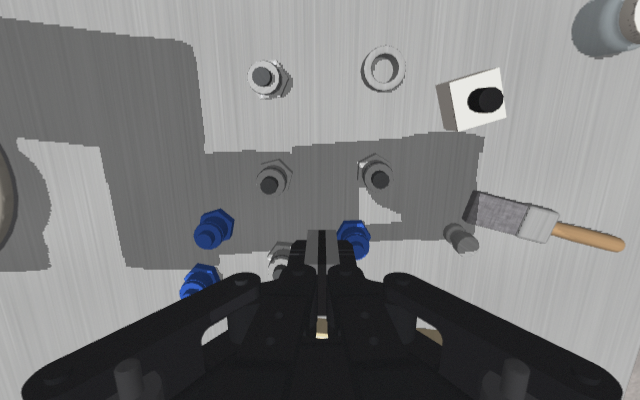

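Run:
```python
from h import *
T=np.load('Tc.npy');im=cv2.imread('pics/c_wrist.png');c=cam('wrist',T)
crop('',(220,50,420,200),'c_crop.png',4,im)
for n,a in [('A',(380,180)),('B',(262,76)),('C',(269,185)),('D',(280,272))]:
    p,s,t=blob(im,a,11,70); print(n,p.round(1),s,onz(c,p,52)[0].round(1))
```

```text
A [379.6 179.1] 249 [558.2  11.6  52. ]
B [269.   79.2] 34 [447.7 109.3  52. ]
C [268.9 184.6] 245 [443.1   5.7  52. ]
D [283.6 274.1] 307 [455.2 -98.5  52. ]
```

View pics/c_crop.png

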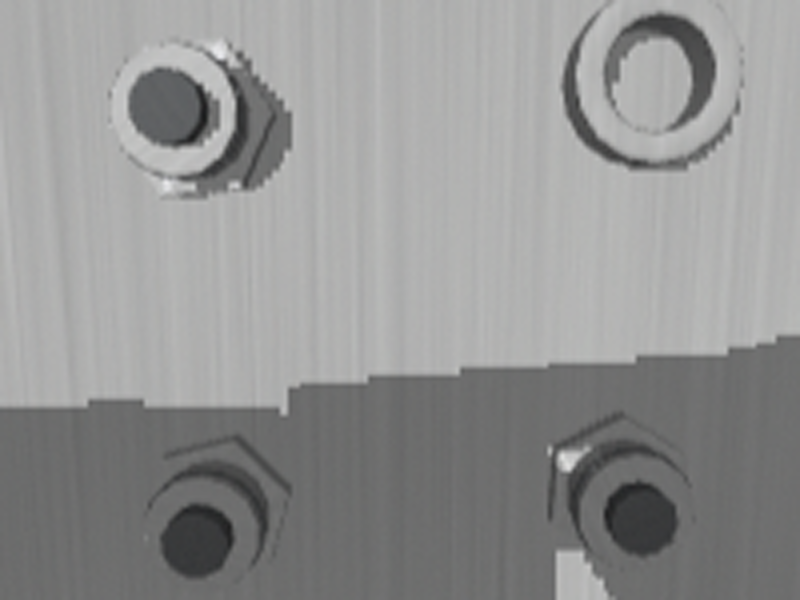

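```bash
python3 g.py 559 11.5 100
```

```text
dp [ -8.6  63.3 131.2] ang [0.0005 0.0006 0.0012] at [495.6  20.1 231.2] clock 1.45
```

```bash
python3 -m creep '[{"dp":[-8.6,63.3,130],"angular":[0,0,0],"fingers":0},{"dp":[-8.6,63.3,130],"angular":[0,0,0],"fingers":0},{"dp":[-8.6,63.3,130],"angular":[0,0,0],"fingers":0},{"dp":[-8.6,63.3,130],"angular":[0,0,0],"fingers":0},{"dp":[-8.6,63.3,130],"angular":[0,0,0],"fingers":0}]' ; python3 g.py 559 11.5 57;  python3 - <<'E'
from h import *
T=pose();im=optics.grab_frame('wrist');cv2.imwrite('pics/d_wrist.png',im);np.save('Tc.npy',T)
E
```

```text
clock: 1.87
eef_pos: [555.9, 15.9, 97.0]
tcp_rot: [-3.135, -0.0, 1.577]
contact_force: [-0.7, 1.0, -0.6]
opening: -0.0
dp [-4.4  3.3 40. ] ang [-0.0065 -0.0001  0.0065] at [555.9  15.9  97. ] clock 1.87
```

View pics/d_wrist.png

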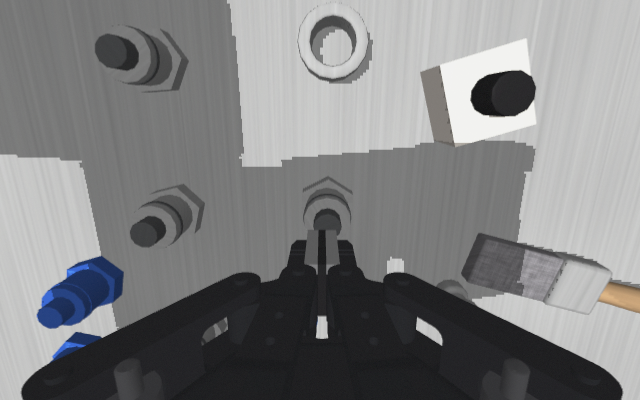

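```bash
python3 - <<'E'
from h import *
T=np.load('Tc.npy');c=cam('wrist',T);im=cv2.imread('pics/d_wrist.png')
print(proj(c,[[559,11.5,52],[443,5,52],[440,112,52]]), onz(c,[(147,232),(113,51)],52))
crop('',(260,150,400,260),'d_crop.png',5,im)
E
python3 g.py 559 11.5 57
```

```text
[[326.03758057 225.04935589]
 [143.16705945 233.31262883]
 [109.48591517  50.81296898]] [[445.56572661   5.91462851  52.        ]
 [441.90622498 111.91533483  52.        ]]
dp [-4.5  3.1 42.3] ang [-0.0049 -0.0001  0.0066] at [556.1  16.   99.3] clock 1.92
```

View pics/d_crop.png

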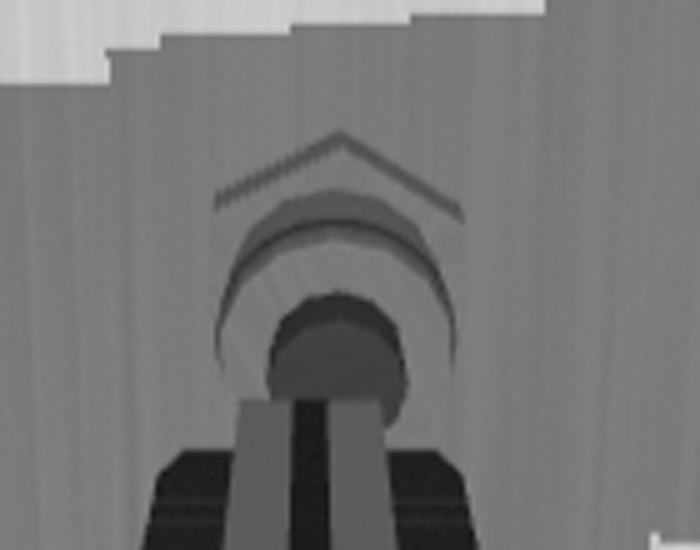

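```bash
python3 -m creep '[{"dp":[-5.2,4.2,20],"angular":[0,0,0],"fingers":0},{"dp":[-5.2,4.2,35],"angular":[0,0,0],"fingers":0},{"dp":[-5.2,4.2,42],"angular":[0,0,0],"fingers":0},{"dp":[-5.2,4.2,42],"angular":[0,0,0],"fingers":0},{"dp":[-5.2,4.2,42],"angular":[0,0,0],"fingers":0}]' ; python3 g.py 560.2 10.8 57
```

```text
clock: 2.33
eef_pos: [561.9, 10.4, 60.5]
tcp_rot: [3.141, -0.0, 1.577]
contact_force: [-0.5, -1.4, -0.5]
opening: 0.003
dp [ 0.4 -1.7  3.5] ang [ 0.0007 -0.0001  0.0065] at [561.9  10.4  60.5] clock 2.33
```

```bash
python3 -m creep '[{"dp":[0,-1.5,2],"angular":[0,0,0],"fingers":0},{"dp":[0,-1.5,4],"angular":[0,0,0],"fingers":0},{"dp":[0,-1.5,4],"angular":[0,0,0],"fingers":0},{"dp":[0,-1.5,4],"angular":[0,0,0],"fingers":0},{"dp":[0,-1.5,4],"angular":[0,0,0],"fingers":0}]' ; python3 g.py 560.2 10.8 57
```

```text
clock: 2.75
eef_pos: [560.6, 9.9, 55.6]
tcp_rot: [3.141, -0.0, 1.577]
contact_force: [-0.5, -0.2, 1.1]
opening: 0.003
dp [ 0.9 -0.4 -1.4] ang [ 0.0004 -0.      0.006 ] at [560.6   9.9  55.6] clock 2.75
```

```bash
python3 -m creep '[{"dp":[0,0,1],"angular":[0,0,0],"fingers":0},{"dp":[0,0,1.5],"angular":[0,0,0],"fingers":0},{"dp":[0,0,2],"angular":[0,0,0],"fingers":0},{"dp":[0,0,2.5],"angular":[0,0,0],"fingers":0},{"dp":[0,0,3],"angular":[0,0,0],"fingers":0}]'; python3 -m creep '[{"dp":[0,0,0.5],"angular":[0,0,0],"fingers":0},{"dp":[0,0,0.75],"angular":[0,0,0],"fingers":0},{"dp":[0,0,1],"angular":[0,0,0],"fingers":0},{"dp":[0,0,1],"angular":[0,0,0],"fingers":0},{"dp":[0,0,1],"angular":[0,0,0],"fingers":0}]';python3 -m creep '[{"dp":[0,0,0.5],"angular":[0,0,0],"fingers":0},{"dp":[0,0,0.75],"angular":[0,0,0],"fingers":0},{"dp":[0,0,1],"angular":[0,0,0],"fingers":0},{"dp":[0,0,1],"angular":[0,0,0],"fingers":0},{"dp":[0,0,1],"angular":[0,0,0],"fingers":0}]'
```

```text
clock: 3.17
eef_pos: [560.4, 9.9, 52.2]
tcp_rot: [-3.141, 0.0, 1.577]
contact_force: [0.2, 0.3, 0.8]
opening: 0.002
clock: 3.58
eef_pos: [560.5, 9.9, 51.5]
tcp_rot: [3.141, -0.0, 1.577]
contact_force: [-1.5, 0.0, 4.8]
opening: 0.003
clock: 4.0
eef_pos: [560.4, 9.9, 50.4]
tcp_rot: [3.142, -0.0, 1.577]
contact_force: [-1.3, 0.0, 5.2]
opening: 0.003
```

```bash
python3 -m creep '[{"dp":[0,0,0.5],"angular":[0,0,0],"fingers":0},{"dp":[0,0,0.75],"angular":[0,0,0],"fingers":0},{"dp":[0,0,1],"angular":[0,0,0],"fingers":0},{"dp":[0,0,1],"angular":[0,0,0],"fingers":0},{"dp":[0,0,1],"angular":[0,0,0],"fingers":0}]';python3 -m creep '[{"dp":[0,0,0.5],"angular":[0,0,0],"fingers":0},{"dp":[0,0,0.75],"angular":[0,0,0],"fingers":0},{"dp":[0,0,1],"angular":[0,0,0],"fingers":0},{"dp":[0,0,1],"angular":[0,0,0],"fingers":0},{"dp":[0,0,1],"angular":[0,0,0],"fingers":0}]'
```

```text
clock: 4.42
eef_pos: [560.4, 9.9, 49.2]
tcp_rot: [-3.142, 0.0, 1.577]
contact_force: [0.0, 0.4, 1.3]
opening: 0.003
clock: 4.83
eef_pos: [560.3, 9.9, 48.1]
tcp_rot: [-3.141, 0.0, 1.577]
contact_force: [-0.9, -0.2, 0.5]
opening: 0.0
```

```bash
python3 -m creep '[{"dp":[0,0,0.5],"angular":[0,0,0],"fingers":0},{"dp":[0,0,0.75],"angular":[0,0,0],"fingers":0},{"dp":[0,0,1],"angular":[0,0,0],"fingers":0},{"dp":[0,0,1],"angular":[0,0,0],"fingers":0},{"dp":[0,0,1],"angular":[0,0,0],"fingers":0}]';python3 -m creep '[{"dp":[0,0,0.5],"angular":[0,0,0],"fingers":0},{"dp":[0,0,0.75],"angular":[0,0,0],"fingers":0},{"dp":[0,0,1],"angular":[0,0,0],"fingers":0},{"dp":[0,0,1],"angular":[0,0,0],"fingers":0},{"dp":[0,0,1],"angular":[0,0,0],"fingers":0}]'
```

```text
clock: 5.25
eef_pos: [560.4, 9.9, 47.3]
tcp_rot: [-3.142, 0.0, 1.577]
contact_force: [0.3, -0.4, -0.2]
opening: -0.001
clock: 5.67
eef_pos: [560.4, 9.9, 46.3]
tcp_rot: [-3.142, -0.0, 1.577]
contact_force: [-0.6, 0.0, 0.2]
opening: 0.002
```

```bash
python3 -m creep '[{"dp":[0,0,0.5],"angular":[0,0,0],"fingers":0},{"dp":[0,0,0.75],"angular":[0,0,0],"fingers":0},{"dp":[0,0,1],"angular":[0,0,0],"fingers":0},{"dp":[0,0,1],"angular":[0,0,0],"fingers":0},{"dp":[0,0,1],"angular":[0,0,0],"fingers":0}]';python3 -m creep '[{"dp":[0,0,0.5],"angular":[0,0,0],"fingers":0},{"dp":[0,0,0.75],"angular":[0,0,0],"fingers":0},{"dp":[0,0,1],"angular":[0,0,0],"fingers":0},{"dp":[0,0,1],"angular":[0,0,0],"fingers":0},{"dp":[0,0,1],"angular":[0,0,0],"fingers":0}]'
```

```text
clock: 6.08
eef_pos: [560.4, 9.9, 45.3]
tcp_rot: [3.142, -0.0, 1.577]
contact_force: [-0.0, -0.6, -0.2]
opening: 0.005
clock: 6.5
eef_pos: [560.6, 9.9, 45.0]
tcp_rot: [3.141, 0.0, 1.577]
contact_force: [-2.6, 0.2, 8.6]
opening: 0.003
```

A resisted at about 5 N, snapped, ran free, and stopped at z≈45, so A is good. I'll grasp it now.

```bash
python3 -m creep '[{"dp":[0,0,-20],"angular":[0,0,0],"fingers":0},{"dp":[0,0,-30],"angular":[0,0,0],"fingers":56},{"dp":[0,0,-30],"angular":[0,0,0],"fingers":56},{"dp":[0,0,-30],"angular":[0,0,0],"fingers":56},{"dp":[0,0,-30],"angular":[0,0,0],"fingers":56}]';python3 g.py 560.4 10.4 15
```

```text
clock: 6.92
eef_pos: [560.2, 9.9, 73.9]
tcp_rot: [-3.141, -0.0, 1.577]
contact_force: [0.4, -0.4, 0.2]
opening: 0.558
dp [ 0.5  0.2 58.9] ang [-0.0002 -0.      0.006 ] at [560.2   9.9  73.9] clock 6.92
```

```bash
python3 -m creep '[{"dp":[0,0,2],"angular":[0,0,0],"fingers":56},{"dp":[0,0,25],"angular":[0,0,0],"fingers":56},{"dp":[0,0,45],"angular":[0,0,0],"fingers":56},{"dp":[0,0,59],"angular":[0,0,0],"fingers":56},{"dp":[0,0,59],"angular":[0,0,0],"fingers":56}]';python3 - <<'E'
from h import *
cv2.imwrite('pics/e.png',optics.grab_frame('wrist'))
E
```

```text
clock: 7.33
eef_pos: [557.9, 9.9, 11.9]
tcp_rot: [-3.136, 0.0, 1.577]
contact_force: [-1.1, -0.0, 0.1]
opening: 0.652
```

View pics/e.png

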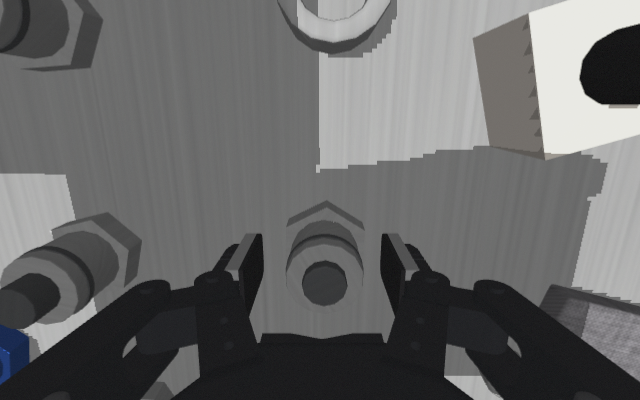

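```bash
python3 -m creep '[{"dp":[0,0,0],"angular":[0,0,0],"fingers":28},{"dp":[0,0,0],"angular":[0,0,0],"fingers":28},{"dp":[0,0,0],"angular":[0,0,0],"fingers":28},{"dp":[0,0,0],"angular":[0,0,0],"fingers":28},{"dp":[0,0,0],"angular":[0,0,0],"fingers":28}]' 40;python3 -m creep '[{"dp":[0,0,0],"angular":[0,0,0],"fingers":25},{"dp":[0,0,-10],"angular":[0,0,0],"fingers":25},{"dp":[0,0,-30],"angular":[0,0,0],"fingers":25},{"dp":[0,0,-60],"angular":[0,0,0],"fingers":25},{"dp":[0,0,-90],"angular":[0,0,0],"fingers":25}]' 40;python3 - <<'E'
from h import *
T=pose();np.save('Tc.npy',T);im=optics.grab_frame('top');cv2.imwrite('pics/f_top.png',im)
crop('',(380,110,480,240),'f_crop.png',4.5,im)
im=optics.grab_frame('wrist');cv2.imwrite('pics/f.png',im)
E
```

```text
clock: 7.8
eef_pos: [561.0, 9.9, 16.1]
tcp_rot: [3.14, -0.0, 1.577]
contact_force: [-0.5, 0.7, 5.0]
opening: 0.361
clock: 8.22
eef_pos: [559.3, 9.9, 106.0]
tcp_rot: [-3.139, 0.0, 1.577]
contact_force: [-0.1, 0.2, -2.1]
opening: 0.357
```

View pics/f.png

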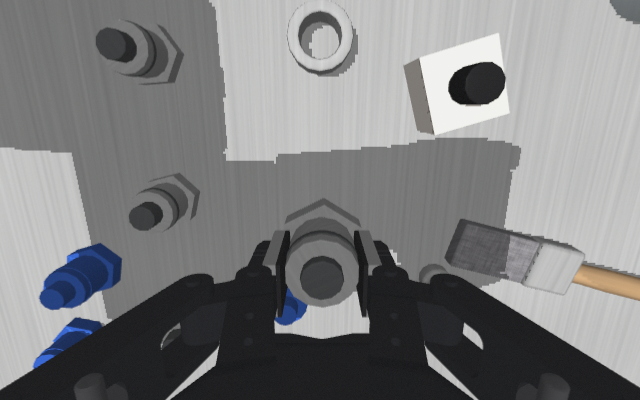

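View pics/f_crop.png

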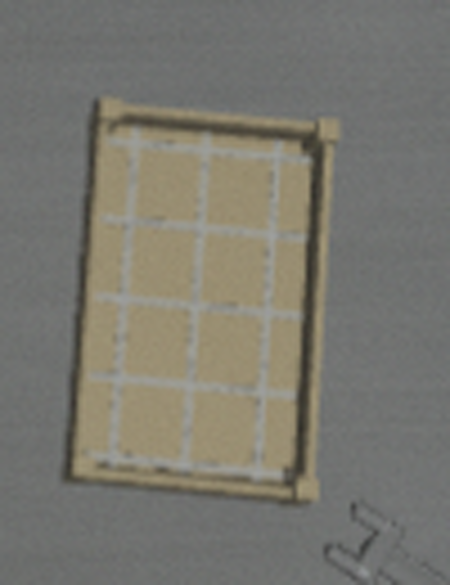

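```bash
python3 - <<'E'
from h import *
c=cam('top')
q=np.array([(98,100),(338,118),(315,500),(68,480)])/4.5+[380,110]
P=onz(c,q,33);print(P,P.mean(0))
d=(P[0]-P[3]+P[1]-P[2])/2; print(np.linalg.norm(d),np.degrees(np.arctan2(d[1],d[0]))); u=d/np.linalg.norm(d);m=P.mean(0)
print([ (m+u*k).round(1) for k in(-62,0,62)])
E
python3 g.py 621 -270 120
```

```text
[[ 671.64667496 -213.44418798   33.        ]
 [ 659.110813   -345.52435485   33.        ]
 [ 447.37770248 -320.65156645   33.        ]
 [ 460.0268939  -188.31789596   33.        ]] [ 559.54052108 -266.98450131   33.        ]
213.14758904040912 -6.7355801372401585
[array([ 498. , -259.7,   33. ]), array([ 559.5, -267. ,   33. ]), array([ 621.1, -274.3,   33. ])]
dp [-280.3   56.    -9.4] ang [ 0.0076 -0.0001  0.006 ] at [563.4   9.9 110.2] clock 8.32
```

```bash
python3 -m creep '[{"dp":[-284,57,0],"angular":[0,0,0],"fingers":25},{"dp":[-284,57,0],"angular":[0,0,0],"fingers":25},{"dp":[-284,57,0],"angular":[0,0,0],"fingers":25},{"dp":[-284,57,0],"angular":[0,0,0],"fingers":25},{"dp":[-284,57,0],"angular":[0,0,0],"fingers":25}]';python3 g.py 621 -274 60
```

```text
clock: 8.73
eef_pos: [602.1, -195.8, 104.9]
tcp_rot: [-3.141, -0.0, 1.577]
contact_force: [2.2, 1.4, -2.0]
opening: 0.356
dp [-78.3  18.4  44.8] ang [-0.0009 -0.0003  0.0063] at [ 602.1 -195.8  104.9] clock 8.73
```

```bash
python3 -m creep '[{"dp":[-40,10,0],"angular":[0,0,0],"fingers":25},{"dp":[-78,18.4,0],"angular":[0,0,0],"fingers":25},{"dp":[-78,18.4,15],"angular":[0,0,0],"fingers":25},{"dp":[-78,18.4,30],"angular":[0,0,0],"fingers":25},{"dp":[-78,18.4,30],"angular":[0,0,0],"fingers":25}]';python3 - <<'E'
from h import *
cv2.imwrite('pics/g.png',optics.grab_frame('wrist'))
E
python3 g.py 621 -274 22
```

```text
clock: 9.15
eef_pos: [618.8, -271.9, 71.6]
tcp_rot: [-3.136, -0.002, 1.575]
contact_force: [-0.7, -0.2, -3.4]
opening: 0.356
dp [-2.6  1.8 51. ] ang [-0.0044 -0.002   0.0054] at [ 619.4 -271.5   73. ] clock 9.2
```

View pics/g.png

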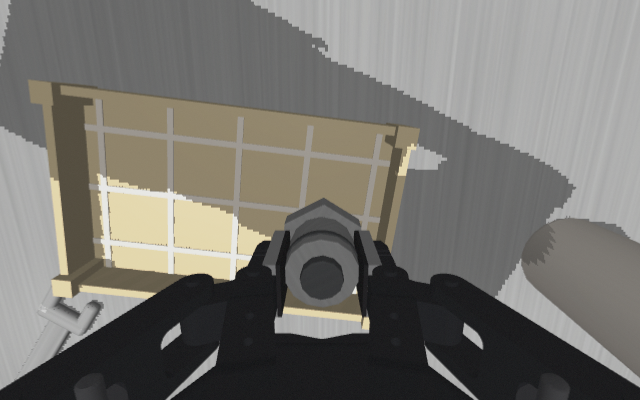

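```bash
python3 -m creep '[{"dp":[-1.5,-7,15],"angular":[0,0,0],"fingers":25},{"dp":[-1.5,-7,30],"angular":[0,0,0],"fingers":25},{"dp":[-1.5,-7,42],"angular":[0,0,0],"fingers":25},{"dp":[-1.5,-7,47],"angular":[0,0,0],"fingers":25},{"dp":[-1.5,-7,49],"angular":[0,0,0],"fingers":25}]';python3 g.py 612 -273 22
```

```text
clock: 9.62
eef_pos: [614.0, -272.8, 25.0]
tcp_rot: [-3.14, -0.001, 1.577]
contact_force: [0.1, -0.1, -2.2]
opening: 0.359
dp [-0.2 -2.   3. ] ang [-0.0018 -0.0008  0.0065] at [ 614.  -272.8   25. ] clock 9.62
```

```bash
python3 -m creep '[{"dp":[0,-1,1],"angular":[0,0,0],"fingers":25},{"dp":[0,-1,2],"angular":[0,0,0],"fingers":25},{"dp":[0,-1,2.5],"angular":[0,0,0],"fingers":25},{"dp":[0,-1,2.5],"angular":[0,0,0],"fingers":25},{"dp":[0,-1,2.5],"angular":[0,0,0],"fingers":25}]';python3 g.py 612 -273 22
```

```text
clock: 10.03
eef_pos: [613.8, -273.7, 24.3]
tcp_rot: [3.141, 0.0, 1.577]
contact_force: [-0.2, 0.5, -2.7]
opening: 0.361
dp [ 0.7 -1.8  2.3] ang [0.0007 0.0003 0.0061] at [ 613.8 -273.7   24.3] clock 10.03
```

```bash
python3 -m creep '[{"dp":[0,0,1],"angular":[0,0,0],"fingers":25},{"dp":[0,0,1.5],"angular":[0,0,0],"fingers":25},{"dp":[0,0,2],"angular":[0,0,0],"fingers":25},{"dp":[0,0,2],"angular":[0,0,0],"fingers":25},{"dp":[0,0,2],"angular":[0,0,0],"fingers":25}]';python3 -m creep '[{"dp":[0,0,0.5],"angular":[0,0,0],"fingers":25},{"dp":[0,0,1],"angular":[0,0,0],"fingers":25},{"dp":[0,0,1],"angular":[0,0,0],"fingers":25},{"dp":[0,0,1],"angular":[0,0,0],"fingers":25}]'
```

```text
clock: 10.45
eef_pos: [613.5, -273.5, 21.7]
tcp_rot: [-3.142, -0.0, 1.577]
contact_force: [-0.5, 0.4, -3.6]
opening: 0.362
clock: 10.78
eef_pos: [613.6, -273.6, 21.2]
tcp_rot: [3.141, 0.0, 1.577]
contact_force: [-1.6, 0.8, 3.7]
opening: 0.355
```

Contact felt at 21.2. Release and rise.

```bash
python3 -m creep '[{"dp":[0,0,0],"angular":[0,0,0],"fingers":44},{"dp":[0,0,0],"angular":[0,0,0],"fingers":44},{"dp":[0,0,-2],"angular":[0,0,0],"fingers":44},{"dp":[0,0,-35],"angular":[0,0,0],"fingers":44},{"dp":[0,0,-70],"angular":[0,0,0],"fingers":44}]'; python3 -m creep '[{"dp":[0,0,-35],"angular":[0,0,0],"fingers":0},{"dp":[0,0,-70],"angular":[0,0,0],"fingers":0},{"dp":[100,-50,-70],"angular":[0,0,0],"fingers":0},{"dp":[100,-50,-70],"angular":[0,0,0],"fingers":0},{"dp":[100,-50,-70],"angular":[0,0,0],"fingers":0}]'
python3 - <<'E'
from h import *
T=pose();np.save('Tc.npy',T);im=optics.grab_frame('wrist');cv2.imwrite('pics/i.png',im)
im=optics.grab_frame('top');cv2.imwrite('pics/i_top.png',im); crop('',(240,120,480,280),'i_topc.png',3.3,im)
E
python3 g.py 451 -99 100
```

```text
clock: 11.2
eef_pos: [611.7, -272.7, 89.2]
tcp_rot: [-3.137, -0.002, 1.577]
contact_force: [1.1, 0.2, -0.4]
opening: 0.512
clock: 11.62
eef_pos: [561.5, -172.0, 161.5]
tcp_rot: [3.141, -0.0, 1.576]
contact_force: [0.9, 0.7, 0.1]
opening: 0.0
dp [  72.2 -108.8   61.2] ang [-0.0019 -0.0014  0.0081] at [ 560.5 -170.4  160.9] clock 11.72
```

View pics/i.png

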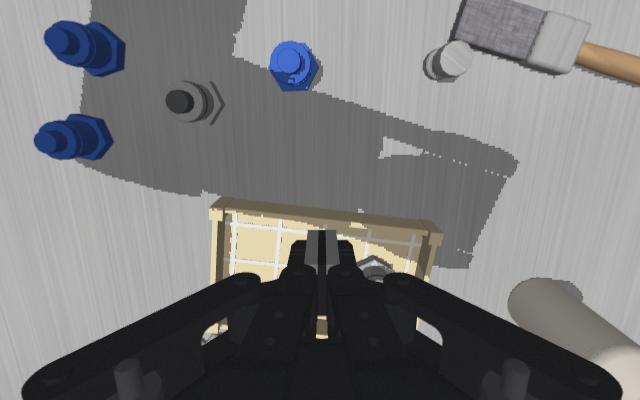

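View pics/i_topc.png

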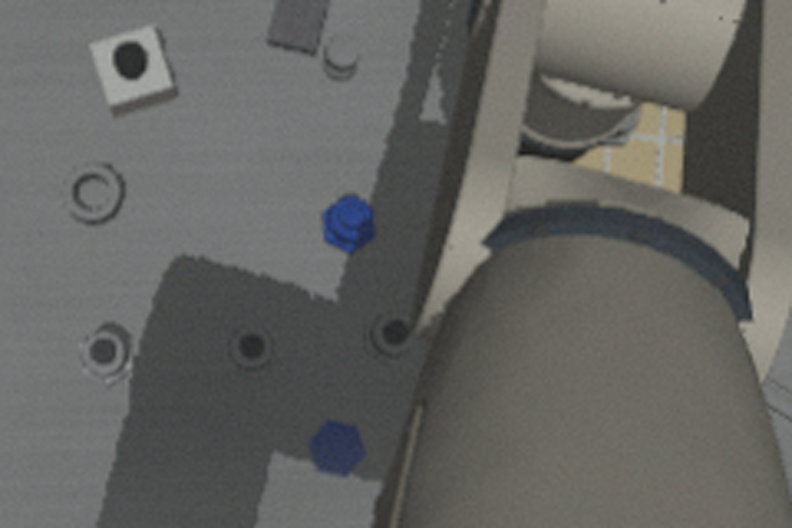

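```bash
python3 - <<'E'
from h import *
T=np.load('Tc.npy');im=cv2.imread('pics/i.png');c=cam('wrist',T)
p,s,t=blob(im,(179,102),14,60);print(p,s,onz(c,p,52))
E
python3 g.py 452.3 -99.5 70
```

```text
[179.60749507 101.37475345] 507 [[ 453.8730727 -101.4603385   52.       ]]
dp [  71.7 -107.5   91.2] ang [-0.0019 -0.0014  0.0081] at [ 560.5 -170.4  160.9] clock 11.72
```

```bash
python3 -m creep '[{"dp":[35,-54,0],"angular":[0,0,0],"fingers":0},{"dp":[70.5,-107,30],"angular":[0,0,0],"fingers":0},{"dp":[70.5,-107,60],"angular":[0,0,0],"fingers":0},{"dp":[70.5,-107,61],"angular":[0,0,0],"fingers":0},{"dp":[70.5,-107,61],"angular":[0,0,0],"fingers":0}]';python3 - <<'E'
from h import *
T=pose();np.save('Tc.npy',T);im=optics.grab_frame('wrist');crop('',(260,150,400,260),'j.png',5,im)
print(proj(cam('wrist',T),[[452.5,-100.5,52]]))
E
python3 g.py 452.5 -100.5 56
```

```text
clock: 12.13
eef_pos: [450.0, -102.2, 96.7]
tcp_rot: [-3.134, -0.002, 1.577]
contact_force: [-1.2, 0.2, -0.7]
opening: -0.002
[[325.31043567 216.23080625]]
dp [ 2.8 -0.6 42.5] ang [-0.0037 -0.0008  0.0067] at [ 453.2 -103.3   98.5] clock 12.18
```

View pics/j.png

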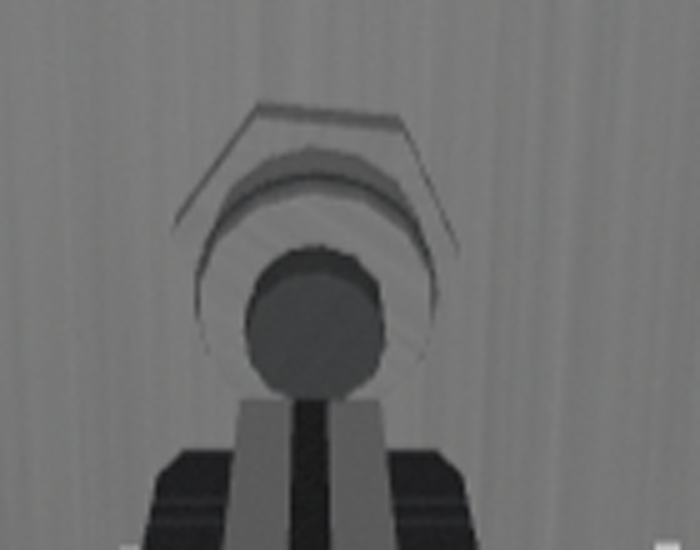

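```bash
python3 -m creep '[{"dp":[2.2,-2.2,15],"angular":[0,0,0],"fingers":0},{"dp":[2.2,-2.2,30],"angular":[0,0,0],"fingers":0},{"dp":[2.2,-2.2,40],"angular":[0,0,0],"fingers":0},{"dp":[2.2,-2.2,42],"angular":[0,0,0],"fingers":0},{"dp":[2.2,-2.2,42],"angular":[0,0,0],"fingers":0}]' ; python3 g.py 450.9 -101 55
```

```text
clock: 12.6
eef_pos: [454.0, -102.3, 57.7]
tcp_rot: [-3.141, 0.0, 1.576]
contact_force: [-0.2, 1.0, -0.9]
opening: -0.002
dp [ 1.3 -3.1  2.7] ang [-0.0002  0.      0.0057] at [ 454.  -102.3   57.7] clock 12.6
```

```bash
python3 -m creep '[{"dp":[0.6,-1.5,1],"angular":[0,0,0],"fingers":0},{"dp":[0.6,-1.5,2],"angular":[0,0,0],"fingers":0},{"dp":[0.6,-1.5,3],"angular":[0,0,0],"fingers":0},{"dp":[0.6,-1.5,3],"angular":[0,0,0],"fingers":0},{"dp":[0.6,-1.5,3],"angular":[0,0,0],"fingers":0}]' ;python3 -m creep '[{"dp":[0,0,0.5],"angular":[0,0,0],"fingers":0},{"dp":[0,0,1],"angular":[0,0,0],"fingers":0},{"dp":[0,0,1.2],"angular":[0,0,0],"fingers":0},{"dp":[0,0,1.2],"angular":[0,0,0],"fingers":0},{"dp":[0,0,1.2],"angular":[0,0,0],"fingers":0}]';python3 -m creep '[{"dp":[0,0,0.5],"angular":[0,0,0],"fingers":0},{"dp":[0,0,1],"angular":[0,0,0],"fingers":0},{"dp":[0,0,1],"angular":[0,0,0],"fingers":0},{"dp":[0,0,1],"angular":[0,0,0],"fingers":0},{"dp":[0,0,1],"angular":[0,0,0],"fingers":0}]';python3 -m creep '[{"dp":[0,0,0.5],"angular":[0,0,0],"fingers":0},{"dp":[0,0,1],"angular":[0,0,0],"fingers":0},{"dp":[0,0,1],"angular":[0,0,0],"fingers":0},{"dp":[0,0,1],"angular":[0,0,0],"fingers":0},{"dp":[0,0,1],"angular":[0,0,0],"fingers":0}]';python3 -m creep '[{"dp":[0,0,0.5],"angular":[0,0,0],"fingers":0},{"dp":[0,0,1],"angular":[0,0,0],"fingers":0},{"dp":[0,0,1],"angular":[0,0,0],"fingers":0},{"dp":[0,0,1],"angular":[0,0,0],"fingers":0},{"dp":[0,0,1],"angular":[0,0,0],"fingers":0}]'
```

```text
clock: 13.02
eef_pos: [452.0, -101.3, 55.1]
tcp_rot: [3.141, 0.0, 1.577]
contact_force: [-0.2, -0.6, -0.3]
opening: 0.001
clock: 13.43
eef_pos: [451.7, -101.2, 53.6]
tcp_rot: [-3.141, -0.0, 1.577]
contact_force: [-0.2, -0.5, 0.1]
opening: -0.001
clock: 13.85
eef_pos: [451.7, -101.2, 52.6]
tcp_rot: [-3.142, -0.0, 1.577]
contact_force: [0.7, 0.2, 0.3]
opening: 0.003
clock: 14.27
eef_pos: [451.7, -101.2, 51.6]
tcp_rot: [-3.142, -0.0, 1.577]
contact_force: [0.8, -0.7, 0.0]
opening: -0.001
clock: 14.68
eef_pos: [451.8, -101.2, 50.5]
tcp_rot: [-3.142, -0.0, 1.577]
contact_force: [-0.1, 0.3, 0.5]
opening: -0.002
```

```bash
python3 -m creep '[{"dp":[0,0,0.4],"angular":[0,0,0],"fingers":0},{"dp":[0,0,0.8],"angular":[0,0,0],"fingers":0},{"dp":[0,0,0.8],"angular":[0,0,0],"fingers":0},{"dp":[0,0,0.8],"angular":[0,0,0],"fingers":0},{"dp":[0,0,0.8],"angular":[0,0,0],"fingers":0}]';python3 -m creep '[{"dp":[0,0,0.5],"angular":[0,0,0],"fingers":0},{"dp":[0,0,0.8],"angular":[0,0,0],"fingers":0},{"dp":[0,0,0.8],"angular":[0,0,0],"fingers":0},{"dp":[0,0,0.8],"angular":[0,0,0],"fingers":0},{"dp":[0,0,0.8],"angular":[0,0,0],"fingers":0}]';python3 -m creep '[{"dp":[0,0,0.5],"angular":[0,0,0],"fingers":0},{"dp":[0,0,0.8],"angular":[0,0,0],"fingers":0},{"dp":[0,0,0.8],"angular":[0,0,0],"fingers":0},{"dp":[0,0,0.8],"angular":[0,0,0],"fingers":0},{"dp":[0,0,0.8],"angular":[0,0,0],"fingers":0}]';python3 -m creep '[{"dp":[0,0,0.5],"angular":[0,0,0],"fingers":0},{"dp":[0,0,0.8],"angular":[0,0,0],"fingers":0},{"dp":[0,0,0.8],"angular":[0,0,0],"fingers":0},{"dp":[0,0,0.8],"angular":[0,0,0],"fingers":0},{"dp":[0,0,0.8],"angular":[0,0,0],"fingers":0}]'
```

```text
clock: 15.1
eef_pos: [451.8, -101.2, 49.7]
tcp_rot: [-3.142, 0.0, 1.577]
contact_force: [0.7, -1.3, 0.3]
opening: -0.003
clock: 15.52
eef_pos: [451.8, -101.2, 48.9]
tcp_rot: [-3.142, 0.0, 1.577]
contact_force: [0.4, 0.7, 0.3]
opening: 0.0
clock: 15.93
eef_pos: [451.8, -101.2, 48.2]
tcp_rot: [3.142, 0.0, 1.577]
contact_force: [0.1, -0.5, 0.3]
opening: 0.002
clock: 16.35
eef_pos: [451.8, -101.2, 47.3]
tcp_rot: [-3.142, 0.0, 1.577]
contact_force: [0.2, -0.0, 0.0]
opening: -0.002
```

```bash
python3 -m creep '[{"dp":[0,0,0.3],"angular":[0,0,0],"fingers":0},{"dp":[0,0,0.6],"angular":[0,0,0],"fingers":0},{"dp":[0,0,0.6],"angular":[0,0,0],"fingers":0},{"dp":[0,0,0.6],"angular":[0,0,0],"fingers":0},{"dp":[0,0,0.6],"angular":[0,0,0],"fingers":0}]';python3 -m creep '[{"dp":[0,0,0.3],"angular":[0,0,0],"fingers":0},{"dp":[0,0,0.6],"angular":[0,0,0],"fingers":0},{"dp":[0,0,0.6],"angular":[0,0,0],"fingers":0},{"dp":[0,0,0.6],"angular":[0,0,0],"fingers":0},{"dp":[0,0,0.6],"angular":[0,0,0],"fingers":0}]';python3 - <<'E'
from h import *
im=optics.grab_frame('wrist');cv2.imwrite('pics/k.png',im)
E
```

```text
clock: 16.77
eef_pos: [451.8, -101.2, 46.8]
tcp_rot: [3.142, 0.0, 1.577]
contact_force: [-0.9, -0.6, 2.1]
opening: -0.0
clock: 17.18
eef_pos: [451.8, -101.2, 46.3]
tcp_rot: [3.142, 0.0, 1.577]
contact_force: [-1.2, 1.5, 5.1]
opening: 0.003
```

View pics/k.png

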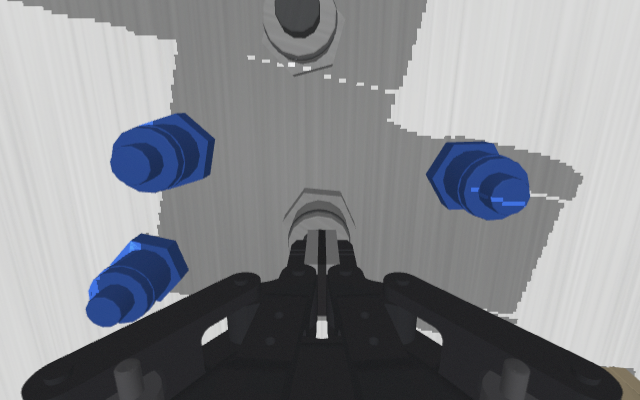

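```bash
python3 -m creep '[{"dp":[0,0,0.4],"angular":[0,0,0],"fingers":0},{"dp":[0,0,0.8],"angular":[0,0,0],"fingers":0},{"dp":[0,0,0.8],"angular":[0,0,0],"fingers":0},{"dp":[0,0,0.8],"angular":[0,0,0],"fingers":0},{"dp":[0,0,0.8],"angular":[0,0,0],"fingers":0}]';python3 -m creep '[{"dp":[0,0,0.4],"angular":[0,0,0],"fingers":0},{"dp":[0,0,0.8],"angular":[0,0,0],"fingers":0},{"dp":[0,0,0.8],"angular":[0,0,0],"fingers":0},{"dp":[0,0,0.8],"angular":[0,0,0],"fingers":0},{"dp":[0,0,0.8],"angular":[0,0,0],"fingers":0}]'
```

```text
clock: 17.65
eef_pos: [451.8, -101.2, 45.7]
tcp_rot: [3.141, 0.0, 1.577]
contact_force: [-2.9, 0.2, 8.4]
opening: -0.003
clock: 18.07
eef_pos: [451.9, -101.2, 45.1]
tcp_rot: [3.141, 0.0, 1.577]
contact_force: [-2.8, 1.3, 12.5]
opening: -0.003
```

```bash
python3 -m creep '[{"dp":[0,0,-20],"angular":[0,0,0],"fingers":0},{"dp":[0,0,-40],"angular":[0,0,0],"fingers":0},{"dp":[0,0,-54],"angular":[0,0,0],"fingers":0},{"dp":[0,0,-54],"angular":[0,0,0],"fingers":0},{"dp":[0,0,-54],"angular":[0,0,0],"fingers":0}]';python3 - <<'E'
from h import *
T=pose();im=optics.grab_frame('wrist');crop('',(260,150,400,260),'l.png',5,im)
cv2.imwrite('pics/l_full.png',im);np.save('Tc.npy',T)
sc=optics.grab_frame('scene');cv2.imwrite('pics/l_scene.png',sc);crop('',(240,150,370,250),'l_sc.png',6,sc)
c=cam('wrist',T)
for z in (40,45,47,52): print(z,proj(c,[[450.9,-101,z]]))
E
```

```text
clock: 18.48
eef_pos: [452.3, -101.3, 98.9]
tcp_rot: [3.14, 0.0, 1.577]
contact_force: [0.6, -0.8, -0.2]
opening: 0.0
40 [[318.51491582 210.739216  ]]
45 [[318.4536541  213.20838558]]
47 [[318.42834183 214.22859716]]
52 [[318.36292534 216.86519295]]
```

View pics/l.png

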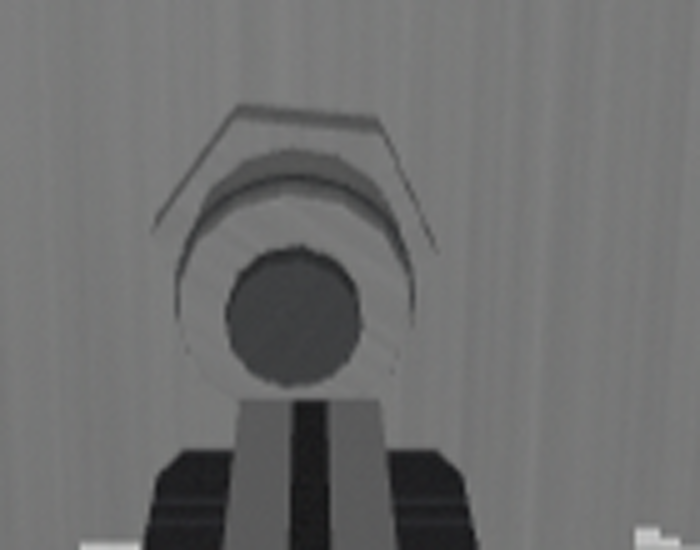

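View pics/l_sc.png

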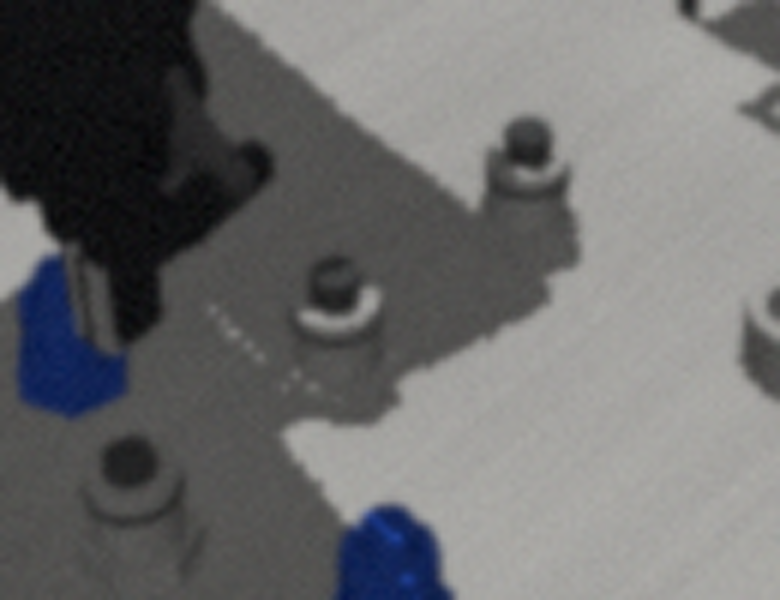

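D's plunger sank with no peak and reached its stop at about 47 mm, so D is soft. The crop shows it sitting lower. It goes to the reject box.

```bash
python3 g.py 451.2 -101 15; python3 -m creep '[{"dp":[0,0,0],"angular":[0,0,0],"fingers":56},{"dp":[0,-1.2,20],"angular":[0,0,0],"fingers":56},{"dp":[0,-1.2,20],"angular":[0,0,0],"fingers":56},{"dp":[0,-1.2,55],"angular":[0,0,0],"fingers":56},{"dp":[0,-1.2,83],"angular":[0,0,0],"fingers":56}]';python3 g.py 451.2 -101 15
```

```text
dp [ 0.1 -0.  82.9] ang [-0.0008 -0.0002  0.006 ] at [ 451.3 -101.1   97.9] clock 18.58
clock: 19.0
eef_pos: [451.1, -101.4, 15.1]
tcp_rot: [3.14, 0.0, 1.577]
contact_force: [-0.5, 1.0, -0.2]
opening: 0.656
dp [0.4 0.1 0.1] ang [0.0015 0.0004 0.006 ] at [ 451.1 -101.4   15.1] clock 19.0
```

```bash
python3 -m creep '[{"dp":[0,0,0],"angular":[0,0,0],"fingers":28},{"dp":[0,0,0],"angular":[0,0,0],"fingers":28},{"dp":[0,0,0],"angular":[0,0,0],"fingers":28},{"dp":[0,0,0],"angular":[0,0,0],"fingers":28},{"dp":[0,0,0],"angular":[0,0,0],"fingers":28}]' 40;python3 -m creep '[{"dp":[0,0,0],"angular":[0,0,0],"fingers":25},{"dp":[0,0,-10],"angular":[0,0,0],"fingers":25},{"dp":[0,0,-40],"angular":[0,0,0],"fingers":25},{"dp":[0,0,-80],"angular":[0,0,0],"fingers":25},{"dp":[0,0,-120],"angular":[0,0,0],"fingers":25}]' 40;python3 - <<'E'
from h import *
im=optics.grab_frame('top');cv2.imwrite('pics/m_top.png',im)
crop('',(130,120,250,260),'m_crop.png',4.2,im)
im=optics.grab_frame('wrist');cv2.imwrite('pics/m.png',im)
E
```

```text
clock: 19.42
eef_pos: [451.5, -101.4, 16.9]
tcp_rot: [3.14, 0.0, 1.577]
contact_force: [0.4, 0.4, -2.4]
opening: 0.364
clock: 19.83
eef_pos: [449.5, -101.0, 137.4]
tcp_rot: [-3.14, -0.0, 1.577]
contact_force: [0.8, 0.1, -1.7]
opening: 0.359
```

View pics/m_crop.png

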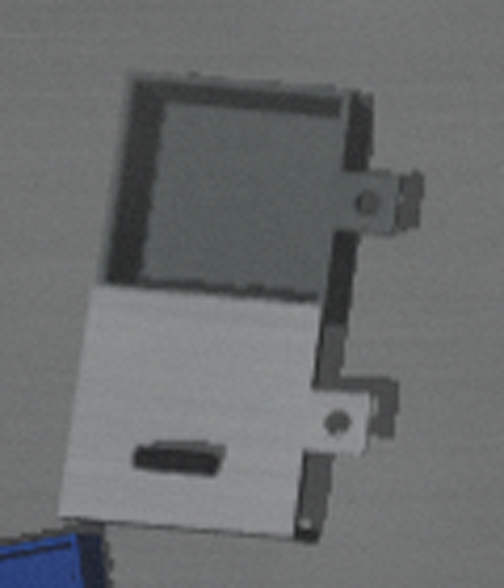

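View pics/m.png

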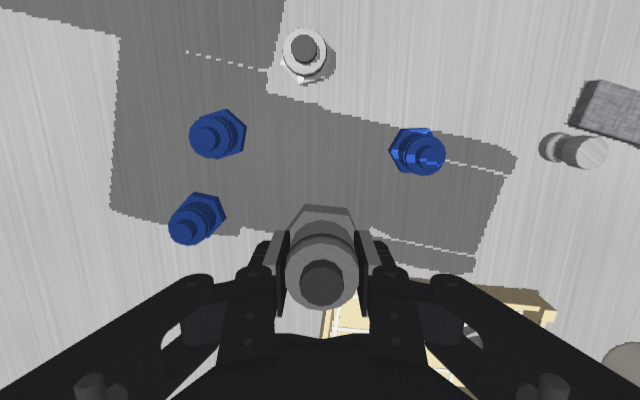

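Run:
```python
from h import *
c=cam('top')
f=lambda L,z: onz(c,np.array(L,float)/4.2+[130,120],z)
bh,th=f([(368,202)],58)[0],f([(338,422)],64)[0]
print('bracket',bh,'tab',th,'d',np.linalg.norm((bh-th)[:2]),np.degrees(np.arctan2(*(bh-th)[[1,0]])))
print('rim TL,TR outer',f([(130,72),(372,95)],58))
print('floor',f([(165,100),(342,118),(326,295),(140,280)],5))
print('fin top',f([(178,462)],92), 'cover front edge',f([(95,285),(325,302)],64),'back',f([(60,517),(297,535)],64))
```

```text
bracket [581.70100098 239.98004002  58.        ] tab [454.66661576 253.36001583  64.        ] d 127.73706894320165 -6.012545719712785
rim TL,TR outer [[660.14247693 377.82459988  58.        ]
 [644.86583921 238.64323499  58.        ]]
floor [[657.12336021 373.74434915   5.        ]
 [644.68941472 267.34067689   5.        ]
 [536.37453514 274.89917204   5.        ]
 [547.05698693 385.09032663   5.        ]]
fin top [[431.6348753  333.31228275  92.        ]] cover front edge [[534.63942289 391.30012167  64.        ]
 [522.98028875 262.03782703  64.        ]] back [[404.44949423 405.32526339  64.        ]
 [392.06163185 274.69077617  64.        ]]
```

```bash
python3 g.py 596 355 137;python3 -m creep '[{"dp":[457,143,0],"angular":[0,0,0],"fingers":25},{"dp":[457,143,0],"angular":[0,0,0],"fingers":25},{"dp":[457,143,0],"angular":[0,0,0],"fingers":25},{"dp":[457,143,0],"angular":[0,0,0],"fingers":25},{"dp":[457,143,0],"angular":[0,0,0],"fingers":25}]';python3 g.py 596 355 137
```

```text
dp [456.3 144.2   5.5] ang [0.0106 0.0025 0.006 ] at [ 454.5 -102.1  142.1] clock 19.93
clock: 20.35
eef_pos: [511.5, 99.8, 135.9]
tcp_rot: [3.141, 0.0, 1.576]
contact_force: [1.9, -0.6, -2.1]
opening: 0.36
dp [254.7  86.   -1.1] ang [0.0002 0.     0.0057] at [511.5  99.8 135.9] clock 20.35
```

```bash
python3 -m creep '[{"dp":[255,86,0],"angular":[0,0,0.006],"fingers":25},{"dp":[255,86,0],"angular":[0,0,0.006],"fingers":25},{"dp":[255,86,0],"angular":[0,0,0.006],"fingers":25},{"dp":[255,86,0],"angular":[0,0,0.006],"fingers":25},{"dp":[255,86,0],"angular":[0,0,0.006],"fingers":25}]';python3 g.py 596 355 95; python3 -m creep '[{"dp":[58,20,10],"angular":[0,0,0],"fingers":25},{"dp":[58,20,20],"angular":[0,0,0],"fingers":25},{"dp":[58,20,20],"angular":[0,0,0],"fingers":25},{"dp":[58,20,20],"angular":[0,0,0],"fingers":25}]';python3 - <<'E'
from h import *
T=pose();im=optics.grab_frame('wrist');cv2.imwrite('pics/n.png',im);np.save('Tc.npy',T)
E
python3 g.py 596 355 95
```

```text
clock: 20.77
eef_pos: [576.7, 297.8, 135.5]
tcp_rot: [-3.141, 0.0, 1.571]
contact_force: [1.7, -1.3, -1.1]
opening: 0.359
dp [57.3 19.3 40.5] ang [-0.0004  0.0003  0.0003] at [576.7 297.8 135.5] clock 20.77
clock: 21.1
eef_pos: [595.8, 354.3, 114.2]
tcp_rot: [-3.139, 0.001, 1.573]
contact_force: [0.5, -0.1, -2.4]
opening: 0.358
dp [ 1.7  0.  19.9] ang [-0.0017  0.0013  0.0008] at [596.  353.3 114.9] clock 21.15
```

View pics/n.png

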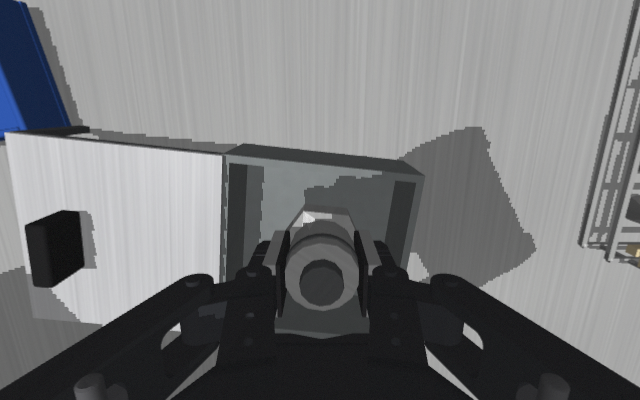

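Run:
```python
from h import *
c=cam('wrist',np.load('Tc.npy'))
print(onz(c,[(245,143),(424,176),(401,162),(228,155),(416,183)],58)); print(onz(c,[(55,212)],92))
```

```text
[[548.76363151 399.71303666  58.        ]
 [661.43773225 378.9091413   58.        ]
 [646.20974409 387.9024142   58.        ]
 [537.63484685 392.22534219  58.        ]
 [656.71705929 374.31858308  58.        ]]
[[451.01173623 366.13182184  92.        ]]
```

```bash
python3 -m creep '[{"dp":[-1,-1,25],"angular":[0,0,0],"fingers":25},{"dp":[-1,-1,50],"angular":[0,0,0],"fingers":25},{"dp":[-1,-1,75],"angular":[0,0,0],"fingers":25},{"dp":[-1,-1,86],"angular":[0,0,0],"fingers":25},{"dp":[-1,-1,87],"angular":[0,0,0],"fingers":25}]';python3 -m creep '[{"dp":[0,0,1],"angular":[0,0,0],"fingers":25},{"dp":[0,0,2],"angular":[0,0,0],"fingers":25},{"dp":[0,0,3],"angular":[0,0,0],"fingers":25},{"dp":[0,0,3],"angular":[0,0,0],"fingers":25},{"dp":[0,0,3],"angular":[0,0,0],"fingers":25}]'
```

```text
clock: 21.57
eef_pos: [594.3, 350.6, 26.5]
tcp_rot: [-3.138, 0.002, 1.57]
contact_force: [-0.2, -0.7, -2.0]
opening: 0.359
clock: 21.98
eef_pos: [596.5, 353.0, 26.6]
tcp_rot: [3.14, -0.001, 1.571]
contact_force: [1.0, -0.4, -2.1]
opening: 0.364
```

```bash
python3 -m creep '[{"dp":[0,0,1],"angular":[0,0,0],"fingers":25},{"dp":[0,0,2],"angular":[0,0,0],"fingers":25},{"dp":[0,0,2.5],"angular":[0,0,0],"fingers":25},{"dp":[0,0,2.5],"angular":[0,0,0],"fingers":25}]';python3 -m creep '[{"dp":[0,0,0.5],"angular":[0,0,0],"fingers":25},{"dp":[0,0,1],"angular":[0,0,0],"fingers":25},{"dp":[0,0,1],"angular":[0,0,0],"fingers":25},{"dp":[0,0,1],"angular":[0,0,0],"fingers":25}]'
```

```text
clock: 22.32
eef_pos: [595.9, 352.7, 22.9]
tcp_rot: [-3.141, 0.0, 1.571]
contact_force: [-0.9, -0.5, -1.5]
opening: 0.359
clock: 22.65
eef_pos: [595.9, 352.8, 22.0]
tcp_rot: [-3.141, 0.0, 1.571]
contact_force: [-0.0, 1.1, -1.7]
opening: 0.36
```

```bash
python3 -m creep '[{"dp":[0,0,0.5],"angular":[0,0,0],"fingers":25},{"dp":[0,0,1],"angular":[0,0,0],"fingers":25},{"dp":[0,0,1],"angular":[0,0,0],"fingers":25},{"dp":[0,0,1],"angular":[0,0,0],"fingers":25}]'
```

```text
clock: 22.98
eef_pos: [596.0, 352.7, 21.0]
tcp_rot: [-3.142, 0.0, 1.571]
contact_force: [0.3, -1.1, -1.0]
opening: 0.361
```

```bash
python3 -m creep '[{"dp":[0,0,0.5],"angular":[0,0,0],"fingers":25},{"dp":[0,0,1],"angular":[0,0,0],"fingers":25},{"dp":[0,0,1],"angular":[0,0,0],"fingers":25},{"dp":[0,0,1],"angular":[0,0,0],"fingers":25}]'
```

```text
clock: 23.32
eef_pos: [596.0, 352.8, 20.2]
tcp_rot: [3.141, -0.0, 1.571]
contact_force: [-0.5, 0.1, -1.2]
opening: 0.359
```

```bash
python3 -m creep '[{"dp":[0,0,0.5],"angular":[0,0,0],"fingers":25},{"dp":[0,0,1],"angular":[0,0,0],"fingers":25},{"dp":[0,0,1],"angular":[0,0,0],"fingers":25},{"dp":[0,0,1],"angular":[0,0,0],"fingers":25}]';python3 - <<'E'
from h import *
im=optics.grab_frame('wrist');cv2.imwrite('pics/o.png',im)
E
```

```text
clock: 23.65
eef_pos: [596.1, 352.8, 20.1]
tcp_rot: [3.141, -0.0, 1.571]
contact_force: [-2.6, -1.9, 8.6]
opening: 0.362
```

View pics/o.png

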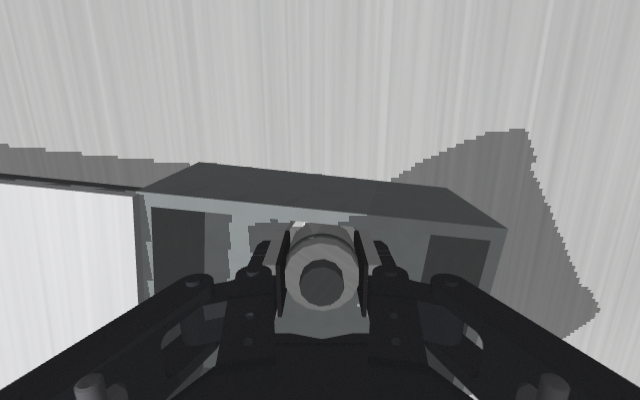

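Floor contact felt (8.6 N). Release, rise, and go look at the remaining two.

```bash
python3 -m creep '[{"dp":[0,0,-1],"angular":[0,0,0],"fingers":44},{"dp":[0,0,-1],"angular":[0,0,0],"fingers":44},{"dp":[0,0,-2],"angular":[0,0,0],"fingers":44},{"dp":[0,0,-35],"angular":[0,0,0],"fingers":44},{"dp":[0,0,-75],"angular":[0,0,0],"fingers":44}]'; python3 -m creep '[{"dp":[0,0,-35],"angular":[0,0,0],"fingers":0},{"dp":[0,0,-50],"angular":[0,0,0],"fingers":0},{"dp":[-40,-30,-50],"angular":[0,0,0],"fingers":0},{"dp":[-80,-60,-50],"angular":[0,0,0],"fingers":0},{"dp":[-120,-90,-50],"angular":[0,0,0],"fingers":0}]'
python3 - <<'E'
from h import *
T=pose();np.save('Tc.npy',T);im=optics.grab_frame('wrist');cv2.imwrite('pics/p.png',im)
im=optics.grab_frame('top');cv2.imwrite('pics/p_top.png',im)
E
python3 g.py 440.5 112 100
```

```text
clock: 24.12
eef_pos: [593.6, 351.4, 91.3]
tcp_rot: [-3.136, 0.004, 1.571]
contact_force: [0.6, 0.7, 0.2]
opening: 0.513
clock: 24.53
eef_pos: [520.1, 252.0, 144.3]
tcp_rot: [3.141, -0.0, 1.572]
contact_force: [0.8, -0.1, 1.0]
opening: -0.002
dp [-136.   -74.7   43.9] ang [-0.0059  0.0036 -0.0013] at [515.6 248.  143. ] clock 24.63
```

View pics/p.png

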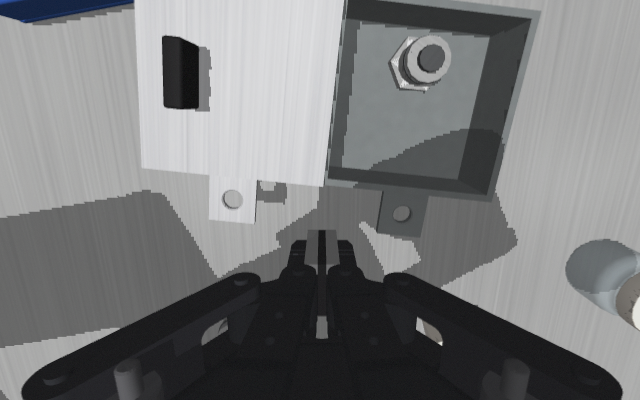

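View pics/p_top.png

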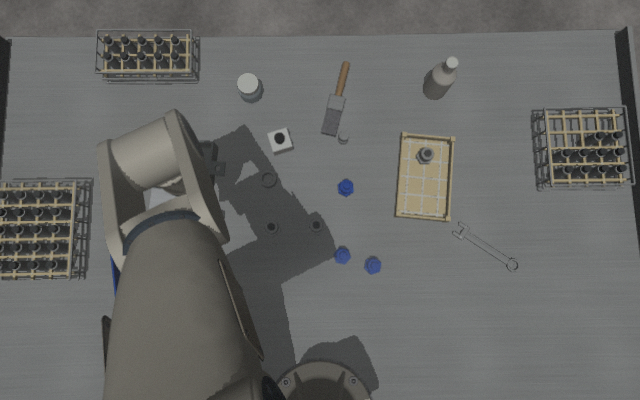

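D stands in the box at (431,55), A is in the tray, and B and C have not moved (271,227 and 316,225). Next is B.

```bash
cp Tc.npy Tp.npy
python3 - <<'E'
from h import *
c=cam('wrist',np.load('Tp.npy'))
print('tab',onz(c,[(233,199)],64),'brk',onz(c,[(402,213)],58),'fin top face?',onz(c,[(180,72)],92))
E
python3 -m creep '[{"dp":[-135.5,-74,20],"angular":[0,0,0],"fingers":0},{"dp":[-135.5,-74,30],"angular":[0,0,0],"fingers":0},{"dp":[-135.5,-74,43],"angular":[0,0,0],"fingers":0},{"dp":[-135.5,-74,43],"angular":[0,0,0],"fingers":0},{"dp":[-135.5,-74,43],"angular":[0,0,0],"fingers":0}]';python3 - <<'E'
from h import *
T=pose();np.save('Tc.npy',T);im=optics.grab_frame('wrist');crop('',(260,150,400,260),'q.png',5,im)
print(proj(cam('wrist',T),[[440.5,112,52]]))
E
python3 g.py 440.5 112 56
```

```text
tab [[456.15753477 254.2394843   64.        ]] brk [[581.71037507 241.31394664  58.        ]] fin top face? [[439.52984804 338.57445549  92.        ]]
clock: 25.05
eef_pos: [441.3, 113.0, 98.6]
tcp_rot: [-3.134, 0.003, 1.569]
contact_force: [-0.8, -0.1, -0.2]
opening: -0.003
[[319.99404476 218.90112788]]
dp [-3.  -3.7 44. ] ang [-0.0037  0.0011 -0.0025] at [444.3 115.   99.9] clock 25.1
```

View pics/q.png

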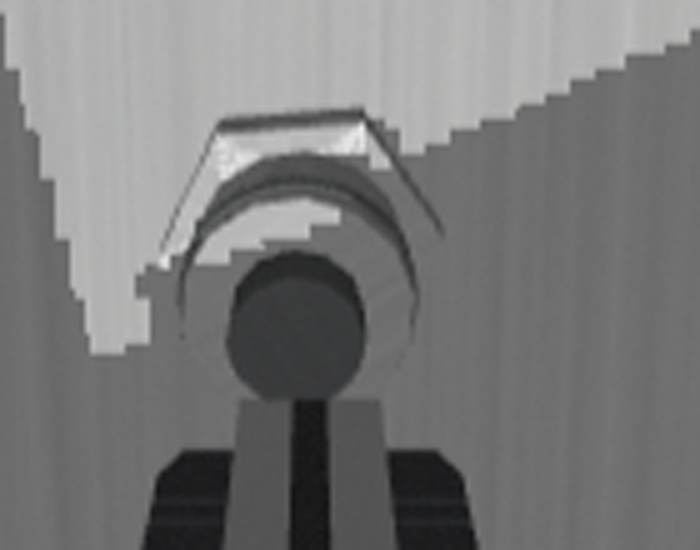

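```bash
python3 -m creep '[{"dp":[-2.2,-3.5,15],"angular":[0,0,0],"fingers":0},{"dp":[-2.2,-3.5,30],"angular":[0,0,0],"fingers":0},{"dp":[-2.2,-3.5,40],"angular":[0,0,0],"fingers":0},{"dp":[-2.2,-3.5,43],"angular":[0,0,0],"fingers":0},{"dp":[-2.2,-3.5,43],"angular":[0,0,0],"fingers":0}]' ; python3 g.py 440 112.3 55
```

```text
clock: 25.52
eef_pos: [443.7, 115.5, 57.6]
tcp_rot: [-3.141, 0.0, 1.571]
contact_force: [-1.1, -0.1, 0.0]
opening: -0.0
dp [-3.2 -3.7  2.6] ang [-0.0008  0.0002  0.0004] at [443.7 115.5  57.6] clock 25.52
```

```bash
python3 -m creep '[{"dp":[-2,-2.5,0],"angular":[0,0,0],"fingers":0},{"dp":[-2,-2.5,1.5],"angular":[0,0,0],"fingers":0},{"dp":[-2,-2.5,2],"angular":[0,0,0],"fingers":0},{"dp":[-2,-2.5,2],"angular":[0,0,0],"fingers":0},{"dp":[-2,-2.5,2],"angular":[0,0,0],"fingers":0}]' ; python3 g.py 440 112.3 55
```

```text
clock: 25.93
eef_pos: [441.3, 113.2, 56.4]
tcp_rot: [3.141, -0.0, 1.571]
contact_force: [0.2, 0.7, -0.1]
opening: 0.001
dp [-0.9 -1.3  1.4] ang [ 0.0006 -0.0001 -0.    ] at [441.3 113.2  56.4] clock 25.93
```

```bash
python3 -m creep '[{"dp":[-0.8,-1,1],"angular":[0,0,0],"fingers":0},{"dp":[-0.8,-1,2],"angular":[0,0,0],"fingers":0},{"dp":[-0.8,-1,3],"angular":[0,0,0],"fingers":0},{"dp":[-0.8,-1,3],"angular":[0,0,0],"fingers":0},{"dp":[-0.8,-1,3],"angular":[0,0,0],"fingers":0}]' ;python3 -m creep '[{"dp":[0,0,0.5],"angular":[0,0,0],"fingers":0},{"dp":[0,0,1],"angular":[0,0,0],"fingers":0},{"dp":[0,0,1],"angular":[0,0,0],"fingers":0},{"dp":[0,0,1],"angular":[0,0,0],"fingers":0},{"dp":[0,0,1],"angular":[0,0,0],"fingers":0}]';python3 -m creep '[{"dp":[0,0,0.5],"angular":[0,0,0],"fingers":0},{"dp":[0,0,1],"angular":[0,0,0],"fingers":0},{"dp":[0,0,1],"angular":[0,0,0],"fingers":0},{"dp":[0,0,1],"angular":[0,0,0],"fingers":0},{"dp":[0,0,1],"angular":[0,0,0],"fingers":0}]';python3 -m creep '[{"dp":[0,0,0.5],"angular":[0,0,0],"fingers":0},{"dp":[0,0,1],"angular":[0,0,0],"fingers":0},{"dp":[0,0,1],"angular":[0,0,0],"fingers":0},{"dp":[0,0,1],"angular":[0,0,0],"fingers":0},{"dp":[0,0,1],"angular":[0,0,0],"fingers":0}]';python3 -m creep '[{"dp":[0,0,0.5],"angular":[0,0,0],"fingers":0},{"dp":[0,0,1],"angular":[0,0,0],"fingers":0},{"dp":[0,0,1],"angular":[0,0,0],"fingers":0},{"dp":[0,0,1],"angular":[0,0,0],"fingers":0},{"dp":[0,0,1],"angular":[0,0,0],"fingers":0}]'
```

```text
clock: 26.35
eef_pos: [440.0, 112.3, 53.0]
tcp_rot: [-3.141, 0.0, 1.571]
contact_force: [-0.2, -0.1, -0.2]
opening: 0.001
clock: 26.77
eef_pos: [440.0, 112.3, 52.1]
tcp_rot: [3.142, 0.0, 1.571]
contact_force: [0.4, 0.2, 0.5]
opening: 0.002
clock: 27.18
eef_pos: [440.1, 112.3, 51.2]
tcp_rot: [3.141, -0.0, 1.571]
contact_force: [-0.4, -0.8, 5.3]
opening: 0.002
clock: 27.6
eef_pos: [440.1, 112.3, 50.2]
tcp_rot: [3.141, -0.0, 1.571]
contact_force: [-1.2, 0.2, 4.7]
opening: -0.0
clock: 28.02
eef_pos: [440.0, 112.3, 49.0]
tcp_rot: [-3.142, 0.0, 1.571]
contact_force: [-0.2, -0.0, 2.0]
opening: -0.0
```

```bash
python3 -m creep '[{"dp":[0,0,0.5],"angular":[0,0,0],"fingers":0},{"dp":[0,0,1],"angular":[0,0,0],"fingers":0},{"dp":[0,0,1],"angular":[0,0,0],"fingers":0},{"dp":[0,0,1],"angular":[0,0,0],"fingers":0},{"dp":[0,0,1],"angular":[0,0,0],"fingers":0}]';python3 -m creep '[{"dp":[0,0,0.5],"angular":[0,0,0],"fingers":0},{"dp":[0,0,1],"angular":[0,0,0],"fingers":0},{"dp":[0,0,1],"angular":[0,0,0],"fingers":0},{"dp":[0,0,1],"angular":[0,0,0],"fingers":0},{"dp":[0,0,1],"angular":[0,0,0],"fingers":0}]';python3 -m creep '[{"dp":[0,0,0.5],"angular":[0,0,0],"fingers":0},{"dp":[0,0,1],"angular":[0,0,0],"fingers":0},{"dp":[0,0,1],"angular":[0,0,0],"fingers":0},{"dp":[0,0,1],"angular":[0,0,0],"fingers":0},{"dp":[0,0,1],"angular":[0,0,0],"fingers":0}]';python3 -m creep '[{"dp":[0,0,0.5],"angular":[0,0,0],"fingers":0},{"dp":[0,0,1],"angular":[0,0,0],"fingers":0},{"dp":[0,0,1],"angular":[0,0,0],"fingers":0},{"dp":[0,0,1],"angular":[0,0,0],"fingers":0},{"dp":[0,0,1],"angular":[0,0,0],"fingers":0}]'
```

```text
clock: 28.43
eef_pos: [439.8, 112.2, 48.0]
tcp_rot: [-3.141, 0.0, 1.571]
contact_force: [0.0, -0.4, -1.3]
opening: -0.002
clock: 28.85
eef_pos: [440.0, 112.3, 47.1]
tcp_rot: [-3.142, 0.0, 1.571]
contact_force: [0.1, -0.4, 0.6]
opening: 0.006
clock: 29.27
eef_pos: [440.0, 112.3, 46.1]
tcp_rot: [-3.142, 0.0, 1.571]
contact_force: [-0.3, 0.0, -0.5]
opening: -0.0
clock: 29.68
eef_pos: [440.0, 112.3, 45.1]
tcp_rot: [-3.142, -0.0, 1.571]
contact_force: [-0.1, -0.0, 1.0]
opening: -0.001
```

B resisted and snapped, so it's good. Touch the stop once, then pick it up.

```bash
python3 -m creep '[{"dp":[0,0,0.5],"angular":[0,0,0],"fingers":0},{"dp":[0,0,0.8],"angular":[0,0,0],"fingers":0},{"dp":[0,0,0.8],"angular":[0,0,0],"fingers":0},{"dp":[0,0,0.8],"angular":[0,0,0],"fingers":0}]'; python3 -m creep '[{"dp":[0,0,-20],"angular":[0,0,0],"fingers":0},{"dp":[0,0,-30],"angular":[0,0,0],"fingers":56},{"dp":[0,0,-30],"angular":[0,0,0],"fingers":56},{"dp":[0,0,-30],"angular":[0,0,0],"fingers":56},{"dp":[0,0,-30],"angular":[0,0,0],"fingers":56}]';python3 g.py 440 112.3 15;python3 -m creep '[{"dp":[0,0,10],"angular":[0,0,0],"fingers":56},{"dp":[0,0,35],"angular":[0,0,0],"fingers":56},{"dp":[0,0,50],"angular":[0,0,0],"fingers":56},{"dp":[0,0,60],"angular":[0,0,0],"fingers":56},{"dp":[0,0,60],"angular":[0,0,0],"fingers":56}]'
```

```text
clock: 30.02
eef_pos: [440.1, 112.3, 44.9]
tcp_rot: [3.141, -0.0, 1.571]
contact_force: [-3.7, -1.1, 12.7]
opening: -0.002
clock: 30.43
eef_pos: [439.8, 112.2, 74.0]
tcp_rot: [-3.142, 0.0, 1.571]
contact_force: [0.0, -0.1, 0.1]
opening: 0.566
dp [ 0.1  0.2 59. ] ang [-0.  0.  0.] at [439.8 112.2  74. ] clock 30.43
clock: 30.85
eef_pos: [438.1, 111.8, 11.7]
tcp_rot: [-3.137, 0.001, 1.571]
contact_force: [-0.9, 1.0, -0.2]
opening: 0.653
```

```bash
python3 -m creep '[{"dp":[0,0,0],"angular":[0,0,0],"fingers":28},{"dp":[0,0,0],"angular":[0,0,0],"fingers":28},{"dp":[0,0,0],"angular":[0,0,0],"fingers":28},{"dp":[0,0,0],"angular":[0,0,0],"fingers":28},{"dp":[0,0,0],"angular":[0,0,0],"fingers":28}]' 40;python3 -m creep '[{"dp":[0,0,0],"angular":[0,0,0],"fingers":25},{"dp":[0,0,-10],"angular":[0,0,0],"fingers":25},{"dp":[0,0,-40],"angular":[0,0,0],"fingers":25},{"dp":[0,0,-80],"angular":[0,0,0],"fingers":25},{"dp":[0,0,-100],"angular":[0,0,0],"fingers":25}]' 40;python3 g.py 548 -267 115
```

```text
clock: 31.27
eef_pos: [440.3, 112.3, 14.7]
tcp_rot: [3.141, -0.0, 1.571]
contact_force: [0.5, -0.6, -1.9]
opening: 0.361
clock: 31.68
eef_pos: [440.9, 112.5, 118.0]
tcp_rot: [3.139, -0.001, 1.571]
contact_force: [2.0, -0.2, -2.5]
opening: 0.36
dp [-379.5  107.1    3. ] ang [ 0.0026 -0.0006  0.    ] at [440.9 112.5 118. ] clock 31.68
```

```bash
python3 -m creep '[{"dp":[-379,109,0],"angular":[0,0,0],"fingers":25},{"dp":[-379,109,0],"angular":[0,0,0],"fingers":25},{"dp":[-379,109,0],"angular":[0,0,0],"fingers":25},{"dp":[-379,109,0],"angular":[0,0,0],"fingers":25},{"dp":[-379,109,0],"angular":[0,0,0],"fingers":25}]';python3 g.py 550 -266 115
```

```text
clock: 32.1
eef_pos: [497.7, -89.8, 115.4]
tcp_rot: [3.141, 0.0, 1.571]
contact_force: [1.0, 0.3, -3.0]
opening: 0.363
dp [-176.2   52.2    0.4] ang [0.0009 0.0001 0.0004] at [497.7 -89.8 115.4] clock 32.1
```

```bash
python3 -m creep '[{"dp":[-176,52,0],"angular":[0,0,0],"fingers":25},{"dp":[-176,52,0],"angular":[0,0,0],"fingers":25},{"dp":[-176,52,0],"angular":[0,0,0],"fingers":25},{"dp":[-176,52,0],"angular":[0,0,0],"fingers":25},{"dp":[-176,52,20],"angular":[0,0,0],"fingers":25}]';python3 -m creep '[{"dp":[0,0,20],"angular":[0,0,0],"fingers":25},{"dp":[0,0,20],"angular":[0,0,0],"fingers":25},{"dp":[0,0,20],"angular":[0,0,0],"fingers":25}]';python3 - <<'E'
from h import *
cv2.imwrite('pics/s.png',optics.grab_frame('wrist'))
E
python3 g.py 550 -266 23
```

```text
clock: 32.52
eef_pos: [553.5, -270.2, 98.6]
tcp_rot: [3.133, 0.005, 1.569]
contact_force: [2.0, 0.0, -0.9]
opening: 0.357
clock: 32.77
eef_pos: [548.2, -263.4, 73.9]
tcp_rot: [-3.139, -0.002, 1.57]
contact_force: [0.3, -0.2, -2.1]
opening: 0.357
dp [-2.7  1.  51.8] ang [-0.001  -0.0006  0.0002] at [ 549.1 -263.4   74.8] clock 32.82
```

View pics/s.png

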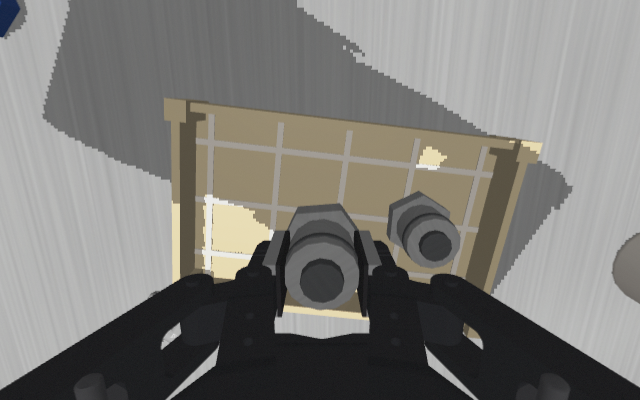

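```bash
python3 -m creep '[{"dp":[-2.5,0,15],"angular":[0,0,0],"fingers":25},{"dp":[-2.5,0,30],"angular":[0,0,0],"fingers":25},{"dp":[-2.5,0,45],"angular":[0,0,0],"fingers":25},{"dp":[-2.5,0,50],"angular":[0,0,0],"fingers":25},{"dp":[-2.5,0,50],"angular":[0,0,0],"fingers":25}]';python3 -m creep '[{"dp":[0,0,1],"angular":[0,0,0],"fingers":25},{"dp":[0,0,1],"angular":[0,0,0],"fingers":25},{"dp":[0,0,1],"angular":[0,0,0],"fingers":25}]';python3 -m creep '[{"dp":[0,0,1],"angular":[0,0,0],"fingers":25},{"dp":[0,0,1.5],"angular":[0,0,0],"fingers":25},{"dp":[0,0,1.5],"angular":[0,0,0],"fingers":25},{"dp":[0,0,1.5],"angular":[0,0,0],"fingers":25}]'
```

```text
clock: 33.23
eef_pos: [549.3, -265.5, 24.5]
tcp_rot: [-3.141, -0.0, 1.572]
contact_force: [-0.4, 0.5, -2.3]
opening: 0.362
clock: 33.48
eef_pos: [550.3, -266.6, 24.4]
tcp_rot: [3.14, 0.001, 1.571]
contact_force: [-0.4, 0.2, -2.7]
opening: 0.357
clock: 33.82
eef_pos: [549.6, -266.5, 21.9]
tcp_rot: [3.142, 0.0, 1.571]
contact_force: [1.2, -0.4, -2.2]
opening: 0.357
```

```bash
python3 -m creep '[{"dp":[0,0,1],"angular":[0,0,0],"fingers":25},{"dp":[0,0,1],"angular":[0,0,0],"fingers":25},{"dp":[0,0,1],"angular":[0,0,0],"fingers":25},{"dp":[0,0,1],"angular":[0,0,0],"fingers":25}]';python3 -m creep '[{"dp":[0,0,0.5],"angular":[0,0,0],"fingers":25},{"dp":[0,0,1],"angular":[0,0,0],"fingers":25},{"dp":[0,0,1],"angular":[0,0,0],"fingers":25},{"dp":[0,0,1],"angular":[0,0,0],"fingers":25}]'
```

```text
clock: 34.15
eef_pos: [549.5, -266.4, 20.7]
tcp_rot: [-3.141, -0.0, 1.571]
contact_force: [0.7, 0.9, -1.9]
opening: 0.361
clock: 34.48
eef_pos: [549.5, -266.4, 19.7]
tcp_rot: [-3.142, -0.0, 1.571]
contact_force: [0.4, -0.2, -2.2]
opening: 0.357
```

```bash
python3 -m creep '[{"dp":[0,0,0.5],"angular":[0,0,0],"fingers":25},{"dp":[0,0,1],"angular":[0,0,0],"fingers":25},{"dp":[0,0,1],"angular":[0,0,0],"fingers":25},{"dp":[0,0,1],"angular":[0,0,0],"fingers":25}]'
```

```text
clock: 34.82
eef_pos: [549.6, -266.4, 19.7]
tcp_rot: [3.142, 0.0, 1.571]
contact_force: [-3.4, 2.2, 8.3]
opening: 0.356
```

Down. Release and return towards C.

```bash
python3 -m creep '[{"dp":[0,0,-1],"angular":[0,0,0],"fingers":40},{"dp":[0,0,-1],"angular":[0,0,0],"fingers":40},{"dp":[0,0,-2],"angular":[0,0,0],"fingers":40},{"dp":[0,0,-35],"angular":[0,0,0],"fingers":40},{"dp":[0,0,-75],"angular":[0,0,0],"fingers":40}]'; python3 -m creep '[{"dp":[0,0,-35],"angular":[0,0,0],"fingers":0},{"dp":[35,0,-50],"angular":[0,0,0],"fingers":0},{"dp":[75,-30,-50],"angular":[0,0,0],"fingers":0},{"dp":[115,-40,-50],"angular":[0,0,0],"fingers":0},{"dp":[150,-50,-50],"angular":[0,0,0],"fingers":0}]'
python3 - <<'E'
from h import *
T=pose();np.save('Tc.npy',T);im=optics.grab_frame('wrist');cv2.imwrite('pics/t.png',im)
im=optics.grab_frame('top');cv2.imwrite('pics/t_top.png',im)
E
python3 g.py 443 5 100
```

```text
clock: 35.23
eef_pos: [547.3, -265.3, 91.6]
tcp_rot: [-3.136, -0.003, 1.571]
contact_force: [0.8, -1.0, -0.6]
opening: 0.472
clock: 35.65
eef_pos: [499.1, -117.4, 144.2]
tcp_rot: [3.141, 0.0, 1.569]
contact_force: [1.4, 1.1, -0.3]
opening: -0.004
dp [119.1 -54.1  44. ] ang [-0.0023 -0.0017  0.0029] at [ 497.5 -114.1  143.7] clock 35.75
```

View pics/t.png

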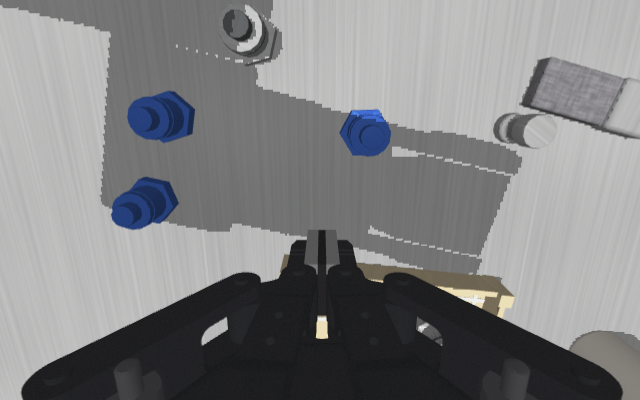

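View pics/t_top.png

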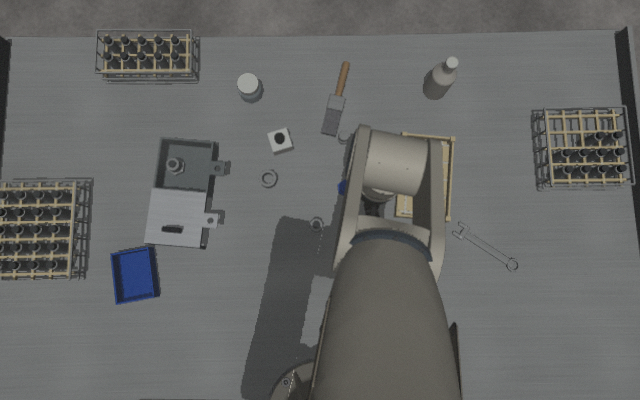

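```bash
python3 - <<'E'
from h import *
c=cam('wrist',np.load('Tc.npy')); print(onz(c,[(236,23)],52))
E
python3 -m creep '[{"dp":[35,-16,0],"angular":[0,0,0],"fingers":0},{"dp":[75,-35,20],"angular":[0,0,0],"fingers":0},{"dp":[119,-54,43],"angular":[0,0,0],"fingers":0},{"dp":[119,-54,43],"angular":[0,0,0],"fingers":0},{"dp":[119,-54,43],"angular":[0,0,0],"fingers":0}]';python3 - <<'E'
from h import *
T=pose();np.save('Tc.npy',T);im=optics.grab_frame('wrist');crop('',(260,150,400,260),'u.png',5,im)
print(proj(cam('wrist',T),[[443,5,52]]))
E
python3 g.py 443 5 56
```

```text
[[442.99969197   3.58974058  52.        ]]
clock: 36.17
eef_pos: [443.2, 2.7, 99.1]
tcp_rot: [-3.138, -0.0, 1.573]
contact_force: [0.9, -0.6, -0.4]
opening: -0.001
[[320.65356205 213.91573596]]
dp [ 3.4 -2.1 44.2] ang [-0.0017  0.      0.0027] at [445.2   1.6 100.2] clock 36.22
```

View pics/u.png

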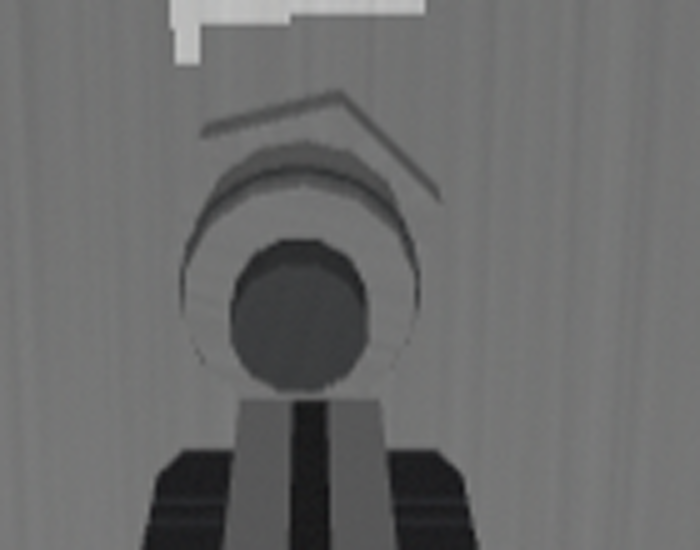

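```bash
python3 -m creep '[{"dp":[2.2,-2.6,15],"angular":[0,0,0],"fingers":0},{"dp":[2.2,-2.6,30],"angular":[0,0,0],"fingers":0},{"dp":[2.2,-2.6,40],"angular":[0,0,0],"fingers":0},{"dp":[2.2,-2.6,43],"angular":[0,0,0],"fingers":0},{"dp":[2.2,-2.6,43],"angular":[0,0,0],"fingers":0}]' ; python3 g.py 442.4 4 55
```

```text
clock: 36.63
eef_pos: [443.8, 2.1, 57.4]
tcp_rot: [-3.141, 0.0, 1.57]
contact_force: [-0.4, 0.5, 0.1]
opening: -0.002
dp [ 1.9 -1.4  2.4] ang [-0.0009  0.0001 -0.0008] at [443.8   2.1  57.4] clock 36.63
```

```bash
python3 -m creep '[{"dp":[1.6,-0.8,0.5],"angular":[0,0,0],"fingers":0},{"dp":[1.6,-0.8,1.5],"angular":[0,0,0],"fingers":0},{"dp":[1.6,-0.8,2.5],"angular":[0,0,0],"fingers":0},{"dp":[1.6,-0.8,2.5],"angular":[0,0,0],"fingers":0},{"dp":[1.6,-0.8,2.5],"angular":[0,0,0],"fingers":0}]' ;python3 -m creep '[{"dp":[0,0,0.5],"angular":[0,0,0],"fingers":0},{"dp":[0,0,1],"angular":[0,0,0],"fingers":0},{"dp":[0,0,1],"angular":[0,0,0],"fingers":0},{"dp":[0,0,1],"angular":[0,0,0],"fingers":0},{"dp":[0,0,1],"angular":[0,0,0],"fingers":0}]';python3 -m creep '[{"dp":[0,0,0.5],"angular":[0,0,0],"fingers":0},{"dp":[0,0,1],"angular":[0,0,0],"fingers":0},{"dp":[0,0,1],"angular":[0,0,0],"fingers":0},{"dp":[0,0,1],"angular":[0,0,0],"fingers":0},{"dp":[0,0,1],"angular":[0,0,0],"fingers":0}]';python3 -m creep '[{"dp":[0,0,0.5],"angular":[0,0,0],"fingers":0},{"dp":[0,0,1],"angular":[0,0,0],"fingers":0},{"dp":[0,0,1],"angular":[0,0,0],"fingers":0},{"dp":[0,0,1],"angular":[0,0,0],"fingers":0},{"dp":[0,0,1],"angular":[0,0,0],"fingers":0}]';python3 -m creep '[{"dp":[0,0,0.5],"angular":[0,0,0],"fingers":0},{"dp":[0,0,1],"angular":[0,0,0],"fingers":0},{"dp":[0,0,1],"angular":[0,0,0],"fingers":0},{"dp":[0,0,1],"angular":[0,0,0],"fingers":0},{"dp":[0,0,1],"angular":[0,0,0],"fingers":0}]'
```

```text
clock: 37.05
eef_pos: [443.0, 4.4, 55.6]
tcp_rot: [3.141, 0.0, 1.571]
contact_force: [0.6, 0.1, -0.2]
opening: 0.003
clock: 37.47
eef_pos: [442.7, 4.4, 54.3]
tcp_rot: [-3.142, 0.0, 1.571]
contact_force: [-0.7, -0.4, -0.1]
opening: -0.002
clock: 37.88
eef_pos: [442.7, 4.3, 53.3]
tcp_rot: [-3.142, 0.0, 1.571]
contact_force: [0.2, -0.2, 0.0]
opening: -0.001
clock: 38.3
eef_pos: [442.7, 4.3, 52.3]
tcp_rot: [-3.142, 0.0, 1.571]
contact_force: [-0.2, 0.2, 0.1]
opening: -0.001
clock: 38.72
eef_pos: [442.9, 4.4, 51.4]
tcp_rot: [3.141, 0.0, 1.571]
contact_force: [0.3, 0.5, 4.8]
opening: 0.005
```

```bash
python3 -m creep '[{"dp":[0,0,0.5],"angular":[0,0,0],"fingers":0},{"dp":[0,0,1],"angular":[0,0,0],"fingers":0},{"dp":[0,0,1],"angular":[0,0,0],"fingers":0},{"dp":[0,0,1],"angular":[0,0,0],"fingers":0},{"dp":[0,0,1],"angular":[0,0,0],"fingers":0}]';python3 -m creep '[{"dp":[0,0,0.5],"angular":[0,0,0],"fingers":0},{"dp":[0,0,1],"angular":[0,0,0],"fingers":0},{"dp":[0,0,1],"angular":[0,0,0],"fingers":0},{"dp":[0,0,1],"angular":[0,0,0],"fingers":0},{"dp":[0,0,1],"angular":[0,0,0],"fingers":0}]';python3 -m creep '[{"dp":[0,0,0.5],"angular":[0,0,0],"fingers":0},{"dp":[0,0,1],"angular":[0,0,0],"fingers":0},{"dp":[0,0,1],"angular":[0,0,0],"fingers":0},{"dp":[0,0,1],"angular":[0,0,0],"fingers":0},{"dp":[0,0,1],"angular":[0,0,0],"fingers":0}]'
```

```text
clock: 39.13
eef_pos: [442.8, 4.4, 50.4]
tcp_rot: [3.141, -0.0, 1.571]
contact_force: [0.1, -0.2, 5.8]
opening: 0.001
clock: 39.55
eef_pos: [442.8, 4.3, 49.2]
tcp_rot: [3.142, 0.0, 1.571]
contact_force: [-1.1, -0.2, 3.0]
opening: 0.004
clock: 39.97
eef_pos: [442.6, 4.4, 48.2]
tcp_rot: [-3.141, -0.0, 1.571]
contact_force: [-0.3, 0.3, 0.3]
opening: 0.002
```

```bash
python3 -m creep '[{"dp":[0,0,0.5],"angular":[0,0,0],"fingers":0},{"dp":[0,0,1],"angular":[0,0,0],"fingers":0},{"dp":[0,0,1],"angular":[0,0,0],"fingers":0},{"dp":[0,0,1],"angular":[0,0,0],"fingers":0},{"dp":[0,0,1],"angular":[0,0,0],"fingers":0}]';python3 -m creep '[{"dp":[0,0,0.5],"angular":[0,0,0],"fingers":0},{"dp":[0,0,1],"angular":[0,0,0],"fingers":0},{"dp":[0,0,1],"angular":[0,0,0],"fingers":0},{"dp":[0,0,1],"angular":[0,0,0],"fingers":0},{"dp":[0,0,1],"angular":[0,0,0],"fingers":0}]';python3 -m creep '[{"dp":[0,0,0.5],"angular":[0,0,0],"fingers":0},{"dp":[0,0,1],"angular":[0,0,0],"fingers":0},{"dp":[0,0,1],"angular":[0,0,0],"fingers":0},{"dp":[0,0,1],"angular":[0,0,0],"fingers":0},{"dp":[0,0,1],"angular":[0,0,0],"fingers":0}]';python3 -m creep '[{"dp":[0,0,0.5],"angular":[0,0,0],"fingers":0},{"dp":[0,0,0.8],"angular":[0,0,0],"fingers":0},{"dp":[0,0,0.8],"angular":[0,0,0],"fingers":0},{"dp":[0,0,0.8],"angular":[0,0,0],"fingers":0}]'
```

```text
clock: 40.38
eef_pos: [442.7, 4.4, 47.2]
tcp_rot: [-3.141, 0.0, 1.571]
contact_force: [-0.3, -0.2, -0.3]
opening: 0.001
clock: 40.8
eef_pos: [442.8, 4.4, 46.3]
tcp_rot: [-3.142, 0.0, 1.571]
contact_force: [0.3, 0.1, -1.0]
opening: -0.001
clock: 41.22
eef_pos: [442.7, 4.4, 45.3]
tcp_rot: [-3.142, 0.0, 1.571]
contact_force: [-0.1, -0.4, 0.9]
opening: -0.002
clock: 41.55
eef_pos: [442.9, 4.4, 44.9]
tcp_rot: [3.141, -0.0, 1.571]
contact_force: [-2.8, -0.4, 9.7]
opening: -0.002
```

C is good (resistance of 5–6 N, a snap, then the stop at 45). Pick it up.

```bash
python3 -m creep '[{"dp":[0,0,-20],"angular":[0,0,0],"fingers":0},{"dp":[0,0,-30],"angular":[0,0,0],"fingers":56},{"dp":[0,0,-30],"angular":[0,0,0],"fingers":56},{"dp":[0,0,-30],"angular":[0,0,0],"fingers":56},{"dp":[0,0,-30],"angular":[0,0,0],"fingers":56}]';python3 -m creep '[{"dp":[0,0,10],"angular":[0,0,0],"fingers":56},{"dp":[0,0,35],"angular":[0,0,0],"fingers":56},{"dp":[0,0,50],"angular":[0,0,0],"fingers":56},{"dp":[0,0,60],"angular":[0,0,0],"fingers":56},{"dp":[0,0,60],"angular":[0,0,0],"fingers":56}]';python3 -m creep '[{"dp":[0,0,0],"angular":[0,0,0],"fingers":28},{"dp":[0,0,0],"angular":[0,0,0],"fingers":28},{"dp":[0,0,0],"angular":[0,0,0],"fingers":28},{"dp":[0,0,0],"angular":[0,0,0],"fingers":28},{"dp":[0,0,0],"angular":[0,0,0],"fingers":28}]' 40;python3 -m creep '[{"dp":[0,0,0],"angular":[0,0,0],"fingers":25},{"dp":[0,0,-10],"angular":[0,0,0],"fingers":25},{"dp":[0,0,-40],"angular":[0,0,0],"fingers":25},{"dp":[0,0,-80],"angular":[0,0,0],"fingers":25},{"dp":[0,0,-100],"angular":[0,0,0],"fingers":25}]' 40;python3 g.py 494 -259 115
```

```text
clock: 41.97
eef_pos: [442.6, 4.4, 74.2]
tcp_rot: [3.142, -0.0, 1.571]
contact_force: [0.3, 0.1, -0.4]
opening: 0.564
clock: 42.38
eef_pos: [440.8, 4.4, 12.0]
tcp_rot: [-3.137, 0.0, 1.571]
contact_force: [-0.6, 0.4, 1.0]
opening: 0.654
clock: 42.8
eef_pos: [443.1, 4.4, 15.0]
tcp_rot: [3.141, -0.0, 1.571]
contact_force: [-0.0, 0.2, -1.6]
opening: 0.359
clock: 43.22
eef_pos: [443.7, 4.4, 118.2]
tcp_rot: [3.139, -0.0, 1.571]
contact_force: [1.7, 0.3, -1.2]
opening: 0.359
dp [-263.4   50.3    3.3] ang [ 0.0027 -0.     -0.    ] at [443.7   4.4 118.2] clock 43.22
```

```bash
python3 -c "
from h import *;print(r.sense()['qpos'])";python3 -m creep '[{"dp":[-263,51,0],"angular":[0,0,-1.45],"fingers":25},{"dp":[-263,51,0],"angular":[0,0,-1.45],"fingers":25},{"dp":[-263,51,0],"angular":[0,0,-1.45],"fingers":25},{"dp":[-263,51,0],"angular":[0,0,-1.45],"fingers":25},{"dp":[-263,51,0],"angular":[0,0,-1.45],"fingers":25}]';python3 g.py 494 -259 115 3.02
```

```text
[ 6.46427364e-03  2.29104117e-01  2.11260337e+00 -4.55290511e-06
  7.97205790e-01  6.48093255e-03]
clock: 43.63
eef_pos: [478.3, -178.0, 115.6]
tcp_rot: [3.141, 0.0, 2.13]
contact_force: [1.5, 0.6, -1.6]
opening: 0.365
dp [-77.  -29.7   0.6] ang [ 2.000e-04  6.000e-04 -8.896e-01] at [ 478.3 -178.   115.6] clock 43.63
```

```bash
python3 -m creep '[{"dp":[-77,-29.5,0],"angular":[0,0,-0.89],"fingers":25},{"dp":[-77,-29.5,0],"angular":[0,0,-0.89],"fingers":25},{"dp":[-77,-29.5,0],"angular":[0,0,-0.89],"fingers":25},{"dp":[-77,-29.5,0],"angular":[0,0,-0.89],"fingers":25},{"dp":[-77,-29.5,0],"angular":[0,0,-0.89],"fingers":25}]';python3 g.py 494 -259 75 3.02
```

```text
clock: 44.05
eef_pos: [493.4, -258.4, 115.1]
tcp_rot: [3.142, -0.0, 2.746]
contact_force: [-0.0, -0.6, -3.0]
opening: 0.359
dp [-0.8 -0.3 40.1] ang [ 1.000e-04 -2.000e-04 -2.742e-01] at [ 493.4 -258.4  115.1] clock 44.05
```

```bash
python3 -m creep '[{"dp":[0,0,0],"angular":[0,0,-0.274],"fingers":25},{"dp":[0,0,0],"angular":[0,0,-0.274],"fingers":25},{"dp":[0,0,20],"angular":[0,0,-0.274],"fingers":25},{"dp":[0,0,40],"angular":[0,0,-0.274],"fingers":25},{"dp":[0,0,40],"angular":[0,0,-0.274],"fingers":25}]';python3 - <<'E'
from h import *
cv2.imwrite('pics/v.png',optics.grab_frame('wrist'))
E
python3 g.py 494 -259 25 3.02
```

```text
clock: 44.47
eef_pos: [491.6, -256.4, 72.4]
tcp_rot: [3.14, -0.004, 3.015]
contact_force: [-0.8, -0.0, -1.9]
opening: 0.362
dp [-2.2 -2.2 48.7] ang [ 0.0013 -0.0034 -0.0048] at [ 492.3 -256.6   73.7] clock 44.52
```

View pics/v.png

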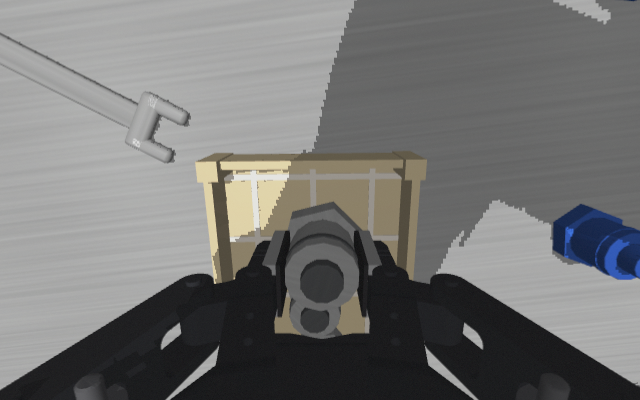

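```bash
python3 -m creep '[{"dp":[-1,-1.5,15],"angular":[0,0,0],"fingers":25},{"dp":[-1,-1.5,30],"angular":[0,0,0],"fingers":25},{"dp":[-1,-1.5,44],"angular":[0,0,0],"fingers":25},{"dp":[-1,-1.5,48],"angular":[0,0,0],"fingers":25},{"dp":[-1,-1.5,50],"angular":[0,0,0],"fingers":25}]';python3 -m creep '[{"dp":[0,0,1],"angular":[0,0,0],"fingers":25},{"dp":[0,0,1],"angular":[0,0,0],"fingers":25},{"dp":[0,0,1],"angular":[0,0,0],"fingers":25}]';python3 -m creep '[{"dp":[0,0,1],"angular":[0,0,0],"fingers":25},{"dp":[0,0,1.5],"angular":[0,0,0],"fingers":25},{"dp":[0,0,1.5],"angular":[0,0,0],"fingers":25},{"dp":[0,0,1.5],"angular":[0,0,0],"fingers":25}]'
```

```text
clock: 44.93
eef_pos: [494.6, -259.0, 24.9]
tcp_rot: [3.141, -0.0, 3.015]
contact_force: [0.4, -0.1, -2.5]
opening: 0.356
clock: 45.18
eef_pos: [495.1, -259.3, 24.5]
tcp_rot: [-3.141, 0.001, 3.015]
contact_force: [-0.0, 0.5, -1.9]
opening: 0.359
clock: 45.52
eef_pos: [494.6, -259.1, 22.1]
tcp_rot: [-3.142, 0.0, 3.015]
contact_force: [-0.5, -0.4, -3.1]
opening: 0.359
```

```bash
python3 -m creep '[{"dp":[0,0,1],"angular":[0,0,0],"fingers":25},{"dp":[0,0,1],"angular":[0,0,0],"fingers":25},{"dp":[0,0,1],"angular":[0,0,0],"fingers":25},{"dp":[0,0,1],"angular":[0,0,0],"fingers":25}]';python3 -m creep '[{"dp":[0,0,0.5],"angular":[0,0,0],"fingers":25},{"dp":[0,0,1],"angular":[0,0,0],"fingers":25},{"dp":[0,0,1],"angular":[0,0,0],"fingers":25},{"dp":[0,0,1],"angular":[0,0,0],"fingers":25}]'
```

```text
clock: 45.85
eef_pos: [494.5, -259.0, 20.9]
tcp_rot: [3.142, -0.0, 3.015]
contact_force: [-0.4, 0.1, -1.8]
opening: 0.358
clock: 46.18
eef_pos: [494.6, -259.0, 20.0]
tcp_rot: [3.142, -0.0, 3.015]
contact_force: [-0.7, -0.5, -2.0]
opening: 0.36
```

```bash
python3 -m creep '[{"dp":[0,0,0.5],"angular":[0,0,0],"fingers":25},{"dp":[0,0,1],"angular":[0,0,0],"fingers":25},{"dp":[0,0,1],"angular":[0,0,0],"fingers":25},{"dp":[0,0,1],"angular":[0,0,0],"fingers":25}]'
```

```text
clock: 46.52
eef_pos: [494.6, -259.1, 19.9]
tcp_rot: [-3.142, 0.0, 3.015]
contact_force: [-3.5, 2.3, 9.9]
opening: 0.362
```

```bash
python3 -m creep '[{"dp":[0,0,-1],"angular":[0,0,0],"fingers":42},{"dp":[0,0,-1],"angular":[0,0,0],"fingers":42},{"dp":[0,0,-2],"angular":[0,0,0],"fingers":42},{"dp":[0,0,-35],"angular":[0,0,0],"fingers":42},{"dp":[0,0,-75],"angular":[0,0,0],"fingers":42}]'; python3 -m creep '[{"dp":[0,0,-40],"angular":[0,0,0],"fingers":42},{"dp":[0,0,-60],"angular":[0,0,0],"fingers":42},{"dp":[0,0,-60],"angular":[0,0,0],"fingers":42}]'
python3 - <<'E'
from h import *
cv2.imwrite('pics/w.png',optics.grab_frame('wrist'))
E
python3 g.py 455 300 165 1.466
```

```text
clock: 46.93
eef_pos: [492.4, -257.9, 92.1]
tcp_rot: [3.139, -0.006, 3.015]
contact_force: [0.9, -0.2, -0.6]
opening: 0.493
clock: 47.18
eef_pos: [497.4, -260.5, 159.2]
tcp_rot: [-3.139, 0.008, 3.015]
contact_force: [0.6, -0.7, -0.1]
opening: 0.493
dp [111.2 550.2  -9.9] ang [0.0024 0.0054 1.5494] at [ 496.2 -259.9  156.6] clock 47.23
```

View pics/w.png

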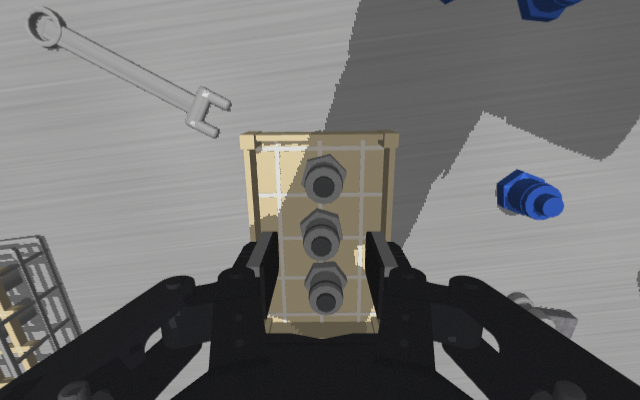

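All three good cartridges stand in the tray at (324,186), (320,246) and (325,303). Now over to the cover.

```bash
python3 -m creep '[{"dp":[111,550,-10],"angular":[0,0,1.549],"fingers":42},{"dp":[111,550,-10],"angular":[0,0,1.549],"fingers":42},{"dp":[111,550,-10],"angular":[0,0,1.549],"fingers":42},{"dp":[111,550,-10],"angular":[0,0,1.549],"fingers":42},{"dp":[111,550,-10],"angular":[0,0,1.549],"fingers":42}]';python3 g.py 455 300 165 1.466
```

```text
clock: 47.65
eef_pos: [479.7, -66.2, 156.0]
tcp_rot: [-3.14, -0.002, 2.435]
contact_force: [0.2, -0.3, -0.6]
opening: 0.493
dp [256.6 262.5  -8.8] ang [-0.0021 -0.0012  0.969 ] at [479.7 -66.2 156. ] clock 47.65
```

```bash
python3 -m creep '[{"dp":[256,262,-8],"angular":[0,0,0.969],"fingers":42},{"dp":[256,262,-8],"angular":[0,0,0.969],"fingers":42},{"dp":[256,262,-8],"angular":[0,0,0.969],"fingers":42},{"dp":[256,262,-8],"angular":[0,0,0.969],"fingers":42},{"dp":[256,262,-8],"angular":[0,0,0.969],"fingers":42}]';python3 g.py 455 300 165 1.466
```

```text
clock: 48.07
eef_pos: [467.4, 113.6, 160.1]
tcp_rot: [-3.139, -0.0, 1.894]
contact_force: [1.4, 0.6, -0.5]
opening: 0.49
dp [180.7  47.4  -5. ] ang [-2.100e-03  3.000e-04  4.283e-01] at [467.4 113.6 160.1] clock 48.07
```

```bash
python3 -m creep '[{"dp":[181,47,-5],"angular":[0,0,0.428],"fingers":42},{"dp":[181,47,-5],"angular":[0,0,0.428],"fingers":42},{"dp":[181,47,-5],"angular":[0,0,0.428],"fingers":42},{"dp":[181,47,-5],"angular":[0,0,0.428],"fingers":42},{"dp":[181,47,-5],"angular":[0,0,0.428],"fingers":42}]';python3 - <<'E'
from h import *
T=pose();np.save('Tc.npy',T);cv2.imwrite('pics/x.png',optics.grab_frame('wrist'))
E
python3 g.py 440 334 140 1.466
```

```text
clock: 48.48
eef_pos: [453.5, 300.7, 164.9]
tcp_rot: [-3.14, 0.001, 1.466]
contact_force: [0.3, -0.0, 0.3]
opening: 0.487
dp [ 26.6 -16.7  25.5] ang [-0.0005 -0.0027  0.0053] at [454.  305.8 165.4] clock 48.53
```

View pics/x.png

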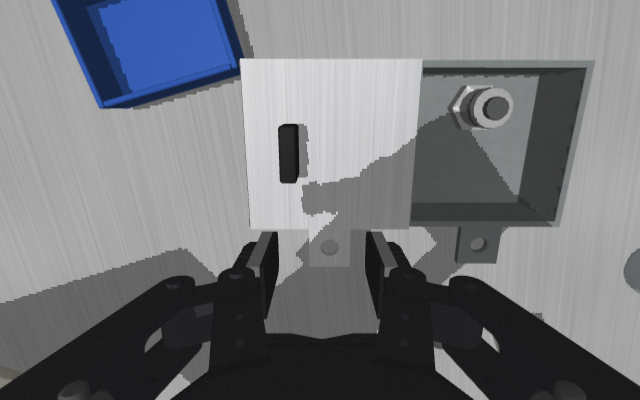

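Run:
```python
from h import *
im=cv2.imread('pics/x.png');im2=np.clip(im.astype(float)*2.2,0,255).astype(np.uint8)
crop('',(260,105,360,265),'x_c.png',3.7,im2); crop('',(270,115,320,195),'x_d.png',7,np.clip(im.astype(float)*4,0,255).astype(np.uint8))
```

```text
(no output)
```

View pics/x_d.png

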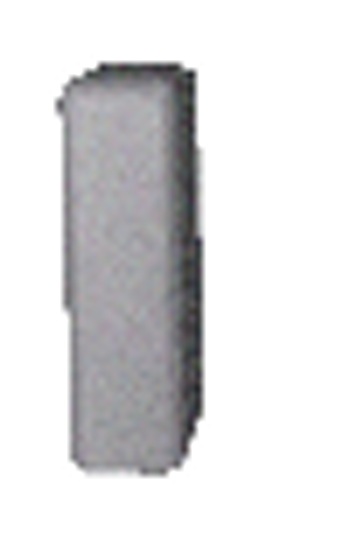

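```bash
python3 - <<'E'
from h import *
c=cam('wrist',np.load('Tc.npy')); print(onz(c,[(287.1,154.3)],92)[0],onz(c,[(329,247)],64)[0],onz(c,[(478,244)],58)[0])
P=onz(c,[(287.1,154.3)],92)[0]; print(P)
E
python3 g.py 434.6 337 110 1.466
```

```text
[434.36804169 338.93927598  92.        ] [455.06393934 254.62410109  64.        ] [580.89210691 241.32460007  58.        ]
[434.36804169 338.93927598  92.        ]
dp [ 29.  -22.4  55.5] ang [-0.0005 -0.0027  0.0053] at [454.  305.8 165.4] clock 48.53
```

```bash
python3 -m creep '[{"dp":[29,-22.5,0],"angular":[0,0,0.005],"fingers":42},{"dp":[29,-22.5,20],"angular":[0,0,0.005],"fingers":42},{"dp":[29,-22.5,50],"angular":[0,0,0.005],"fingers":42},{"dp":[29,-22.5,50],"angular":[0,0,0.005],"fingers":42},{"dp":[29,-22.5,50],"angular":[0,0,0.005],"fingers":42}]';python3 - <<'E'
from h import *
T=pose();np.save('Tc.npy',T);cv2.imwrite('pics/y.png',optics.grab_frame('wrist'))
E
python3 g.py 434.2 338 68 1.466
```

```text
clock: 48.95
eef_pos: [433.6, 328.4, 114.3]
tcp_rot: [-3.138, 0.004, 1.467]
contact_force: [0.7, 0.1, 1.0]
opening: 0.492
dp [ 8.9 -1.4 47.8] ang [-0.0019  0.0018  0.0005] at [434.8 329.  115.8] clock 49.0
```

View pics/y.png

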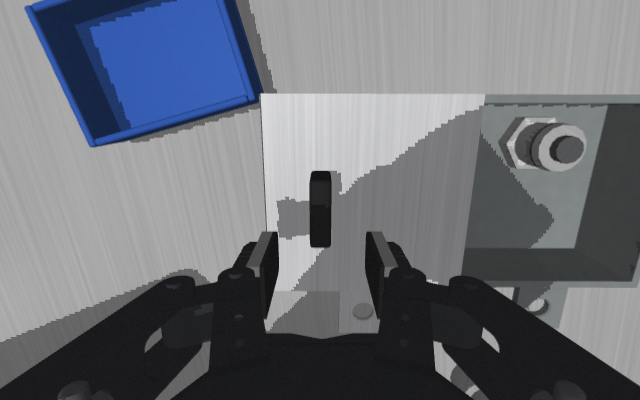

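```bash
python3 - <<'E'
from h import *
c=cam('wrist',np.load('Tc.npy')); print(onz(c,[(320,175),(320,246)],92))
E
python3 -m creep '[{"dp":[7,-1,10],"angular":[0,0,0],"fingers":42},{"dp":[7,-1,25],"angular":[0,0,0],"fingers":42},{"dp":[7,-1,38],"angular":[0,0,0],"fingers":42},{"dp":[7,-1,43],"angular":[0,0,0],"fingers":42},{"dp":[7,-1,43],"angular":[0,0,0],"fingers":42}]'; python3 g.py 434.2 338 69 1.466
```

```text
[[436.5164117  360.90922761  92.        ]
 [432.18083853 320.33748972  92.        ]]
clock: 49.42
eef_pos: [434.9, 336.6, 72.8]
tcp_rot: [-3.141, 0.001, 1.466]
contact_force: [-0.2, -0.9, -0.1]
opening: 0.491
dp [ 1.3 -0.8  3.8] ang [-0.0007  0.0006  0.0002] at [434.9 336.6  72.8] clock 49.42
```

Grip the fin at TCP z≈71, clear of the cover top at 64.

```bash
python3 -m creep '[{"dp":[1.5,0,1],"angular":[0,0,0],"fingers":8},{"dp":[1.5,0,1],"angular":[0,0,0],"fingers":8},{"dp":[1.5,0,1],"angular":[0,0,0],"fingers":8},{"dp":[1.5,0,1],"angular":[0,0,0],"fingers":8},{"dp":[1.5,0,1],"angular":[0,0,0],"fingers":8}]' 40; python3 -m creep '[{"dp":[0,0,0],"angular":[0,0,0],"fingers":8},{"dp":[0,0,0],"angular":[0,0,0],"fingers":8}]'
```

```text
clock: 49.83
eef_pos: [435.7, 338.7, 73.3]
tcp_rot: [3.14, -0.001, 1.466]
contact_force: [-1.2, 0.6, 7.2]
opening: 0.131
clock: 50.0
eef_pos: [435.8, 338.8, 73.4]
tcp_rot: [3.14, -0.001, 1.466]
contact_force: [-0.4, 0.5, 6.8]
opening: 0.129
```

```bash
python3 -m creep '[{"dp":[0,3,-1],"angular":[0,0,0],"fingers":8},{"dp":[0,10,-1],"angular":[0,0,0],"fingers":8},{"dp":[0,20,-1],"angular":[0,0,0],"fingers":8},{"dp":[0,30,-1],"angular":[0,0,0],"fingers":8},{"dp":[0,40,-1],"angular":[0,0,0],"fingers":8}]';python3 -m creep '[{"dp":[0,8,0],"angular":[0,0,0],"fingers":8},{"dp":[0,16,0],"angular":[0,0,0],"fingers":8},{"dp":[0,24,0],"angular":[0,0,0],"fingers":8},{"dp":[0,32,0],"angular":[0,0,0],"fingers":8},{"dp":[0,40,0],"angular":[0,0,0],"fingers":8}]'
```

```text
clock: 50.42
eef_pos: [475.6, 334.5, 73.4]
tcp_rot: [-3.142, -0.001, 1.467]
contact_force: [-1.5, 5.0, -4.0]
opening: 0.131
clock: 50.83
eef_pos: [515.7, 330.2, 73.4]
tcp_rot: [3.141, -0.001, 1.466]
contact_force: [-1.8, 6.0, -2.2]
opening: 0.132
```

```bash
python3 -m creep '[{"dp":[0,7,0],"angular":[0,0,0],"fingers":8},{"dp":[0,14,0],"angular":[0,0,0],"fingers":8},{"dp":[0,21,0],"angular":[0,0,0],"fingers":8},{"dp":[0,28,0],"angular":[0,0,0],"fingers":8},{"dp":[0,36,0],"angular":[0,0,0],"fingers":8}]';python3 -m creep '[{"dp":[0,2,0],"angular":[0,0,0],"fingers":8},{"dp":[0,4,0],"angular":[0,0,0],"fingers":8},{"dp":[0,6,0],"angular":[0,0,0],"fingers":8},{"dp":[0,8,0],"angular":[0,0,0],"fingers":8},{"dp":[0,9,0],"angular":[0,0,0],"fingers":8}]'
```

```text
clock: 51.25
eef_pos: [551.2, 326.4, 73.4]
tcp_rot: [-3.141, -0.001, 1.466]
contact_force: [-1.0, 4.6, -2.2]
opening: 0.133
clock: 51.67
eef_pos: [559.8, 325.5, 73.4]
tcp_rot: [3.142, -0.001, 1.466]
contact_force: [0.4, 4.9, -1.4]
opening: 0.13
```

```bash
python3 -m creep '[{"dp":[0,1,0],"angular":[0,0,0],"fingers":8},{"dp":[0,2,0],"angular":[0,0,0],"fingers":8},{"dp":[0,2,0],"angular":[0,0,0],"fingers":8}]';python3 -m creep '[{"dp":[0,1,0],"angular":[0,0,0],"fingers":8},{"dp":[0,1.5,0],"angular":[0,0,0],"fingers":8},{"dp":[0,1.5,0],"angular":[0,0,0],"fingers":8}]';python3 -m creep '[{"dp":[0,1,0],"angular":[0,0,0],"fingers":8},{"dp":[0,1.5,0],"angular":[0,0,0],"fingers":8},{"dp":[0,1.5,0],"angular":[0,0,0],"fingers":8}]'
```

```text
clock: 51.92
eef_pos: [560.8, 325.4, 73.4]
tcp_rot: [-3.14, -0.0, 1.466]
contact_force: [-5.0, 5.7, 0.6]
opening: 0.13
clock: 52.17
eef_pos: [560.8, 325.4, 73.4]
tcp_rot: [-3.137, 0.0, 1.466]
contact_force: [-10.9, 6.8, 5.2]
opening: 0.128
clock: 52.42
eef_pos: [560.8, 325.3, 73.4]
tcp_rot: [-3.135, 0.001, 1.466]
contact_force: [-16.5, 8.8, 9.1]
opening: 0.129
```

```bash
python3 -m creep '[{"dp":[0,-2,0],"angular":[0,0,0],"fingers":8},{"dp":[0,-3,0],"angular":[0,0,0],"fingers":8},{"dp":[0,-3,0],"angular":[0,0,0],"fingers":36},{"dp":[0,-3,0],"angular":[0,0,0],"fingers":36},{"dp":[0,-3,0],"angular":[0,0,0],"fingers":36}]';python3 -m creep '[{"dp":[0,0,-30],"angular":[0,0,0],"fingers":42},{"dp":[0,0,-60],"angular":[0,0,0],"fingers":42},{"dp":[-40,0,-90],"angular":[0,0,0],"fingers":42},{"dp":[-80,0,-90],"angular":[0,0,0],"fingers":42},{"dp":[-80,0,-90],"angular":[0,0,0],"fingers":42}]';python3 - <<'E'
from h import *
T=pose();np.save('Tc.npy',T);cv2.imwrite('pics/z.png',optics.grab_frame('wrist'))
E
```

```text
clock: 52.83
eef_pos: [561.8, 324.5, 73.5]
tcp_rot: [3.141, 0.001, 1.467]
contact_force: [-0.6, -0.7, 0.0]
opening: 0.429
clock: 53.25
eef_pos: [553.3, 241.0, 165.5]
tcp_rot: [3.14, 0.001, 1.466]
contact_force: [-0.2, 0.5, -1.7]
opening: 0.492
```

View pics/z.png

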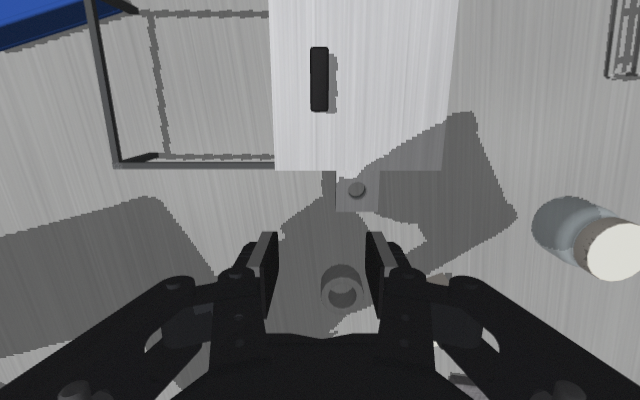

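```bash
python3 - <<'E'
from h import *
c=cam('wrist',np.load('Tc.npy')); im=cv2.imread('pics/z.png')
print(onz(c,[(357,190)],64))
crop('',(330,165,390,215),'z_c.png',12,np.clip(im.astype(float)*1.8,0,255).astype(np.uint8))
E
python3 g.py 655 91 165 1.466
```

```text
[[582.13897412 241.15144476  64.        ]]
dp [-1.392e+02  1.173e+02 -1.000e-01] ang [ 0.0009  0.0009 -0.0018] at [553.2 241.9 164.6] clock 53.3
```

View pics/z_c.png

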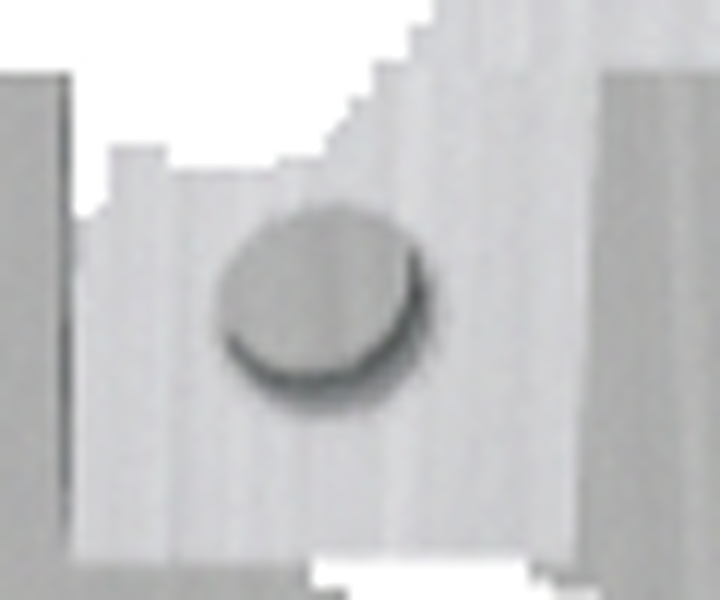

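```bash
python3 -m creep '[{"dp":[-140,116,0],"angular":[0,0,-0.104],"fingers":42},{"dp":[-140,116,0],"angular":[0,0,-0.104],"fingers":42},{"dp":[-140,116,0],"angular":[0,0,-0.104],"fingers":42},{"dp":[-140,116,0],"angular":[0,0,-0.104],"fingers":42},{"dp":[-140,116,0],"angular":[0,0,-0.104],"fingers":42}]';python3 -m creep '[{"dp":[0,0,35],"angular":[0,0,0],"fingers":42},{"dp":[0,0,35],"angular":[0,0,0],"fingers":42},{"dp":[0,0,35],"angular":[0,0,0],"fingers":42}]';python3 - <<'E'
from h import *
T=pose();np.save('Tc.npy',T);im=optics.grab_frame('wrist');cv2.imwrite('pics/aa.png',im);crop('',(240,120,400,300),'aa_c.png',3.3,np.clip(im.astype(float)*2.5,0,255).astype(np.uint8))
print(proj(cam('wrist',T),[[656,91.7,66],[656,91.7,40]]))
E
python3 g.py 656 91.7 44
```

```text
clock: 53.72
eef_pos: [656.7, 90.3, 163.0]
tcp_rot: [3.14, 0.001, 1.568]
contact_force: [0.1, 0.4, -0.2]
opening: 0.49
clock: 53.97
eef_pos: [652.1, 94.3, 126.2]
tcp_rot: [-3.136, 0.001, 1.57]
contact_force: [-0.2, 0.9, -0.7]
opening: 0.496
[[327.10124411 214.28943255]
 [326.72344991 202.78743372]]
dp [-3.1  3.2 83.8] ang [-0.0027  0.0002  0.0003] at [653.   94.8 127.8] clock 54.02
```

View pics/aa.png

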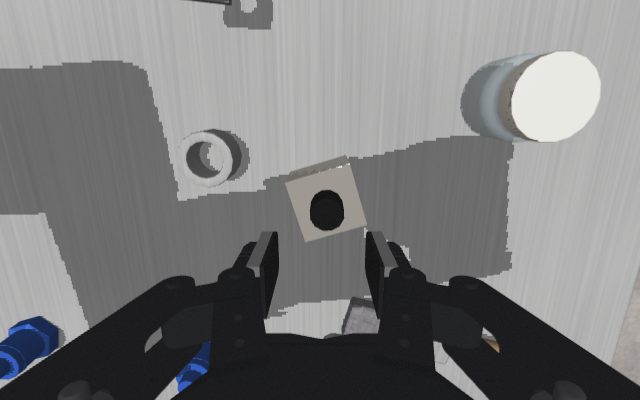

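View pics/aa_c.png

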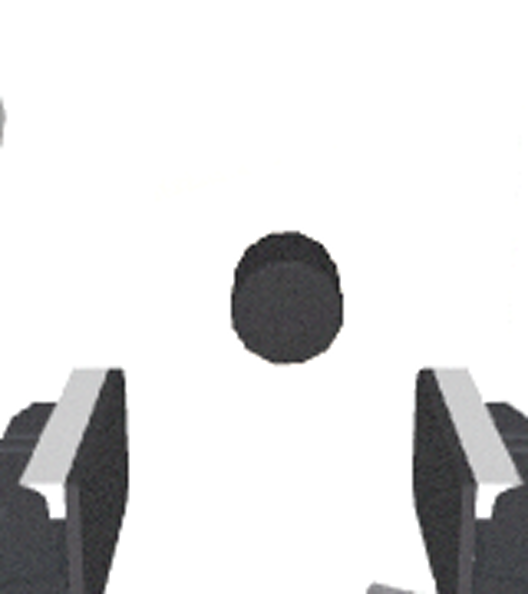

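```bash
python3 -m creep '[{"dp":[-3,2.5,20],"angular":[0,0,0],"fingers":42},{"dp":[-3,2.5,45],"angular":[0,0,0],"fingers":42},{"dp":[-3,2.5,62],"angular":[0,0,0],"fingers":42},{"dp":[-3,2.5,62],"angular":[0,0,0],"fingers":42},{"dp":[-3,2.5,62],"angular":[0,0,0],"fingers":42}]';python3 g.py 656 91.7 45
```

```text
clock: 54.43
eef_pos: [656.2, 92.2, 67.0]
tcp_rot: [-3.141, 0.0, 1.572]
contact_force: [0.2, -0.0, 0.9]
opening: 0.488
dp [-0.5 -0.2 22. ] ang [-0.0007  0.      0.001 ] at [656.2  92.2  67. ] clock 54.43
```

```bash
python3 -m creep '[{"dp":[-0.5,0,8],"angular":[0,0,0],"fingers":42},{"dp":[-0.5,0,14],"angular":[0,0,0],"fingers":42},{"dp":[-0.5,0,17],"angular":[0,0,0],"fingers":42},{"dp":[-0.5,0,18],"angular":[0,0,0],"fingers":42},{"dp":[-0.5,0,18],"angular":[0,0,0],"fingers":42}]';python3 - <<'E'
from h import *
T=pose();np.save('Tc.npy',T);im=optics.grab_frame('wrist');cv2.imwrite('pics/ab.png',np.clip(im.astype(float)*1.8,0,255).astype(np.uint8))
E
python3 g.py 656 91.7 45
```

```text
clock: 54.85
eef_pos: [656.4, 90.7, 48.4]
tcp_rot: [-3.141, 0.0, 1.571]
contact_force: [-0.7, 0.7, -0.1]
opening: 0.492
dp [ 1.1 -0.5  3.6] ang [ 0.      0.     -0.0002] at [656.5  90.6  48.6] clock 54.9
```

View pics/ab.png

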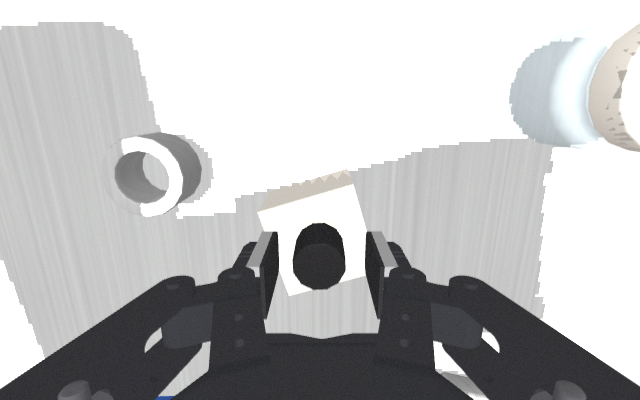

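```bash
python3 -m creep '[{"dp":[1,-0.5,1.5],"angular":[0,0,0],"fingers":42},{"dp":[1,-0.5,2.5],"angular":[0,0,0],"fingers":42},{"dp":[1,-0.5,2.5],"angular":[0,0,0],"fingers":42}]';python3 -m creep '[{"dp":[0,0,0],"angular":[0,0,0],"fingers":18},{"dp":[0,0,0],"angular":[0,0,0],"fingers":18},{"dp":[0,0,0],"angular":[0,0,0],"fingers":18},{"dp":[0,0,0],"angular":[0,0,0],"fingers":18},{"dp":[0,0,0],"angular":[0,0,0],"fingers":18}]' 50;python3 -m creep '[{"dp":[0,0,0],"angular":[0,0,0],"fingers":18},{"dp":[0,0,0],"angular":[0,0,0],"fingers":18}]'
```

```text
clock: 55.15
eef_pos: [655.9, 91.7, 45.8]
tcp_rot: [-3.141, 0.0, 1.571]
contact_force: [-0.2, -0.0, 0.9]
opening: 0.493
clock: 55.57
eef_pos: [656.2, 91.7, 46.2]
tcp_rot: [3.141, -0.0, 1.571]
contact_force: [-0.7, -0.0, 3.0]
opening: 0.258
clock: 55.73
eef_pos: [656.2, 91.7, 46.2]
tcp_rot: [3.141, -0.0, 1.571]
contact_force: [0.2, 0.7, 3.8]
opening: 0.262
```

```bash
python3 -m creep '[{"dp":[0,0,-10],"angular":[0,0,0],"fingers":18},{"dp":[0,0,-30],"angular":[0,0,0],"fingers":18},{"dp":[0,0,-55],"angular":[0,0,0],"fingers":18},{"dp":[0,0,-85],"angular":[0,0,0],"fingers":18},{"dp":[0,0,-85],"angular":[0,0,0],"fingers":18}]';python3 -m creep '[{"dp":[75,-37,-5],"angular":[0,0,0],"fingers":18},{"dp":[75,-37,-5],"angular":[0,0,0],"fingers":18},{"dp":[75,-37,-5],"angular":[0,0,0],"fingers":18},{"dp":[75,-37,-5],"angular":[0,0,0],"fingers":18},{"dp":[75,-37,-5],"angular":[0,0,0],"fingers":18}]';python3 - <<'E'
from h import *
T=pose();np.save('Tc.npy',T);im=optics.grab_frame('wrist');cv2.imwrite('pics/ac.png',np.clip(im.astype(float)*1.8,0,255).astype(np.uint8))
c=cam('wrist',T)
E
python3 g.py 582 241 130
```

```text
clock: 56.15
eef_pos: [659.1, 92.1, 137.1]
tcp_rot: [3.134, -0.001, 1.571]
contact_force: [1.4, 0.6, -0.2]
opening: 0.261
clock: 56.57
eef_pos: [618.9, 166.8, 136.0]
tcp_rot: [3.141, 0.0, 1.572]
contact_force: [0.1, 0.4, 0.2]
opening: 0.259
dp [ 74.8 -37.2   5.9] ang [ 0.0001  0.0004 -0.    ] at [619.2 166.2 135.9] clock 56.62
```

View pics/ac.png

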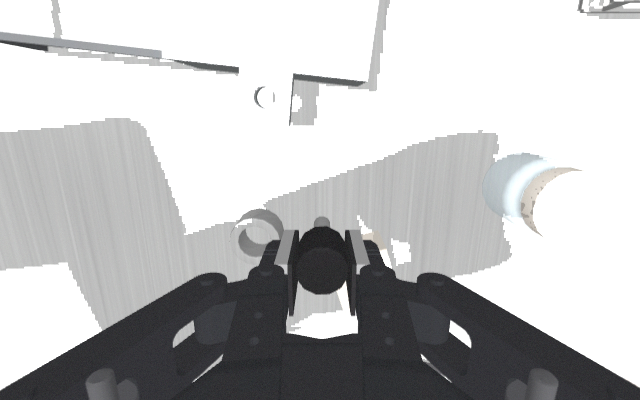

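Run:
```python
from h import *
T=np.load('Tc.npy');c=cam('wrist',T);im=cv2.imread('pics/ac.png')
print('hole',onz(c,[(264.5,97)],64)); print('TCP',T[:3,3],'proj tip if on axis',proj(c,[T[:3,3]+T[:3,2]*42.2, T[:3,3]-T[:3,2]*19.8,]))
crop('',(290,205,355,300),'ac_c.png',6,im);crop('',(245,80,290,125),'ac_h.png',10,cv2.convertScaleAbs(im,alpha=.6))
```

```text
hole [[582.68261726 239.95575259  64.        ]]
TCP [618.9103733  166.75406456 136.0205823 ] proj tip if on axis [[320.6738331  220.01453351]
 [320.2187447  270.68107797]]
```

View pics/ac_c.png

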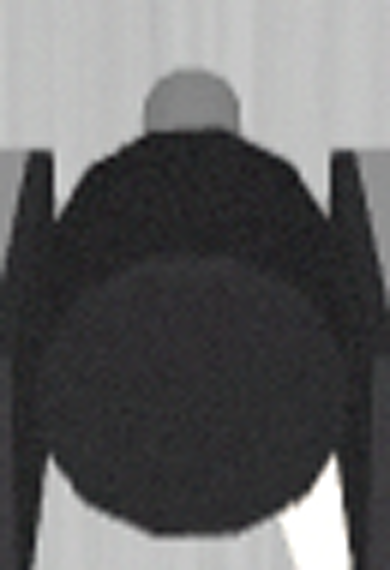

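View pics/ac_h.png

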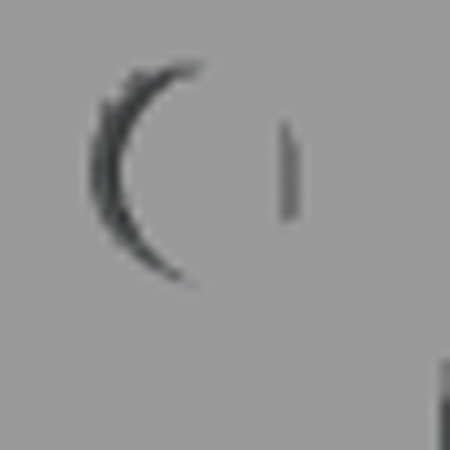

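```bash
python3 -m creep '[{"dp":[35,-17,0],"angular":[0,0,0],"fingers":18},{"dp":[70,-35,0],"angular":[0,0,0],"fingers":18},{"dp":[74,-37.5,5],"angular":[0,0,0],"fingers":18},{"dp":[74,-37.5,10],"angular":[0,0,0],"fingers":18},{"dp":[74,-37.5,10],"angular":[0,0,0],"fingers":18}]';python3 -m creep '[{"dp":[0,0,0],"angular":[0,0,0],"fingers":18},{"dp":[0,0,0],"angular":[0,0,0],"fingers":18},{"dp":[0,0,0],"angular":[0,0,0],"fingers":18}]';python3 - <<'E'
from h import *
T=pose();np.save('Tc.npy',T);im=optics.grab_frame('wrist');im=np.clip(im.astype(float)*1.5,0,255).astype(np.uint8);cv2.imwrite('pics/ad.png',im)
c=cam('wrist',T);print(proj(c,[[581.4,240.5,64]]));crop('',(280,160,370,300),'ad_c.png',4,im)
s=optics.grab_frame('scene');cv2.imwrite('pics/ad_s.png',s);crop('',(370,90,480,200),'ad_sc.png',5,s)
E
python3 g.py 581.4 240.5 112
```

```text
clock: 57.03
eef_pos: [581.4, 239.6, 124.7]
tcp_rot: [-3.14, 0.001, 1.571]
contact_force: [0.0, -0.4, -1.0]
opening: 0.265
clock: 57.28
eef_pos: [582.2, 239.5, 126.0]
tcp_rot: [3.141, 0.0, 1.569]
contact_force: [-0.0, 0.7, -0.4]
opening: 0.262
[[319.50036729 208.42785845]]
dp [ 0.5 -0.6 14.1] ang [ 0.0003 -0.     -0.0012] at [582.  240.  126.1] clock 57.38
```

View pics/ad_c.png

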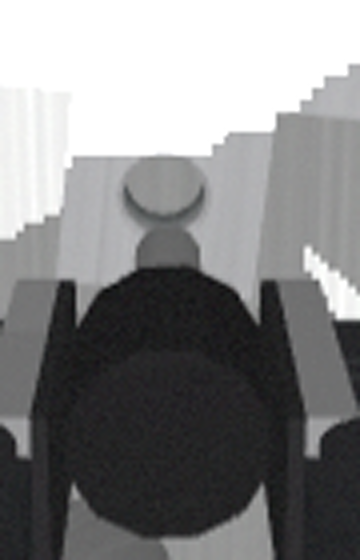

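View pics/ad_sc.png

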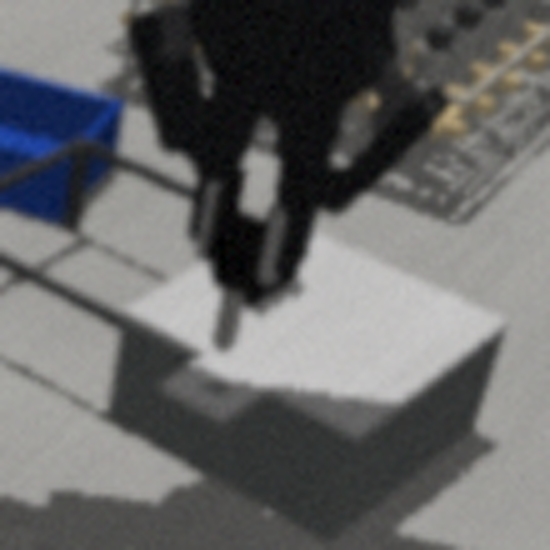

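```bash
python3 -m creep '[{"dp":[1,-0.6,5],"angular":[0,0,0],"fingers":18},{"dp":[1,-0.6,10],"angular":[0,0,0],"fingers":18},{"dp":[1,-0.6,15],"angular":[0,0,0],"fingers":18},{"dp":[1,-0.6,18],"angular":[0,0,0],"fingers":18},{"dp":[1,-0.6,18],"angular":[0,0,0],"fingers":18}]';python3 -m creep '[{"dp":[0,0,0],"angular":[0,0,0],"fingers":18},{"dp":[0,0,0],"angular":[0,0,0],"fingers":18}]';python3 g.py 581.4 241 100
```

```text
clock: 57.8
eef_pos: [580.2, 241.5, 106.7]
tcp_rot: [-3.14, 0.001, 1.571]
contact_force: [-0.4, -0.7, -0.1]
opening: 0.264
clock: 57.97
eef_pos: [581.0, 241.8, 107.9]
tcp_rot: [3.142, 0.0, 1.571]
contact_force: [-0.0, 0.0, -0.6]
opening: 0.262
dp [-0.8  0.4  7.9] ang [ 0.0001  0.     -0.    ] at [581.  241.8 107.9] clock 57.97
```

```bash
python3 -m creep '[{"dp":[-0.7,0.3,2],"angular":[0,0,0],"fingers":18},{"dp":[-0.7,0.3,4],"angular":[0,0,0],"fingers":18},{"dp":[-0.7,0.3,6],"angular":[0,0,0],"fingers":18},{"dp":[-0.7,0.3,6],"angular":[0,0,0],"fingers":18},{"dp":[-0.7,0.3,6],"angular":[0,0,0],"fingers":18}]';python3 -m creep '[{"dp":[0,0,1],"angular":[0,0,0],"fingers":18},{"dp":[0,0,2],"angular":[0,0,0],"fingers":18},{"dp":[0,0,3],"angular":[0,0,0],"fingers":18},{"dp":[0,0,3],"angular":[0,0,0],"fingers":18}]'
```

```text
clock: 58.38
eef_pos: [581.1, 240.9, 101.7]
tcp_rot: [-3.141, 0.0, 1.571]
contact_force: [-0.0, 0.6, -1.0]
opening: 0.263
clock: 58.72
eef_pos: [581.1, 240.9, 98.7]
tcp_rot: [-3.141, 0.0, 1.571]
contact_force: [0.5, 0.3, -1.5]
opening: 0.26
```

```bash
python3 -m creep '[{"dp":[0,0,2],"angular":[0,0,0],"fingers":18},{"dp":[0,0,4],"angular":[0,0,0],"fingers":18},{"dp":[0,0,6],"angular":[0,0,0],"fingers":18},{"dp":[0,0,8],"angular":[0,0,0],"fingers":18},{"dp":[0,0,8],"angular":[0,0,0],"fingers":18}]';python3 -m creep '[{"dp":[0,0,2],"angular":[0,0,0],"fingers":18},{"dp":[0,0,4],"angular":[0,0,0],"fingers":18},{"dp":[0,0,6],"angular":[0,0,0],"fingers":18},{"dp":[0,0,8],"angular":[0,0,0],"fingers":18},{"dp":[0,0,8],"angular":[0,0,0],"fingers":18}]'
```

```text
clock: 59.13
eef_pos: [580.9, 240.9, 90.3]
tcp_rot: [-3.141, 0.0, 1.571]
contact_force: [-0.9, -0.5, 0.4]
opening: 0.262
clock: 59.55
eef_pos: [580.9, 240.9, 82.4]
tcp_rot: [-3.141, 0.0, 1.571]
contact_force: [-0.6, -0.7, -1.2]
opening: 0.262
```

```bash
python3 -m creep '[{"dp":[0,0,2],"angular":[0,0,0],"fingers":18},{"dp":[0,0,4],"angular":[0,0,0],"fingers":18},{"dp":[0,0,6],"angular":[0,0,0],"fingers":18},{"dp":[0,0,8],"angular":[0,0,0],"fingers":18},{"dp":[0,0,8],"angular":[0,0,0],"fingers":18}]';python3 -m creep '[{"dp":[0,0,1],"angular":[0,0,0],"fingers":18},{"dp":[0,0,2],"angular":[0,0,0],"fingers":18},{"dp":[0,0,2],"angular":[0,0,0],"fingers":18}]'
```

```text
clock: 59.97
eef_pos: [580.9, 240.9, 74.4]
tcp_rot: [-3.141, 0.0, 1.571]
contact_force: [0.4, 0.1, -0.6]
opening: 0.259
clock: 60.22
eef_pos: [581.1, 240.9, 72.8]
tcp_rot: [-3.141, 0.0, 1.571]
contact_force: [-0.3, 0.3, -0.8]
opening: 0.263
```

```bash
python3 -m creep '[{"dp":[0,0,1],"angular":[0,0,0],"fingers":18},{"dp":[0,0,2],"angular":[0,0,0],"fingers":18},{"dp":[0,0,2],"angular":[0,0,0],"fingers":18}]';python3 -m creep '[{"dp":[0,0,0.5],"angular":[0,0,0],"fingers":18},{"dp":[0,0,1],"angular":[0,0,0],"fingers":18},{"dp":[0,0,1],"angular":[0,0,0],"fingers":18}]'
```

```text
clock: 60.47
eef_pos: [581.1, 240.9, 70.7]
tcp_rot: [-3.141, 0.0, 1.571]
contact_force: [0.4, -0.6, -0.6]
opening: 0.264
clock: 60.72
eef_pos: [581.2, 241.0, 70.1]
tcp_rot: [3.142, -0.0, 1.571]
contact_force: [-0.6, -0.6, 1.9]
opening: 0.259
```

```bash
python3 -m creep '[{"dp":[0,0,0.5],"angular":[0,0,0],"fingers":18},{"dp":[0,0,1],"angular":[0,0,0],"fingers":18},{"dp":[0,0,1],"angular":[0,0,0],"fingers":18}]';python3 -m creep '[{"dp":[0,0,-1],"angular":[0,0,0],"fingers":40},{"dp":[0,0,-1],"angular":[0,0,0],"fingers":40},{"dp":[0,0,-1],"angular":[0,0,0],"fingers":40},{"dp":[0,0,-3],"angular":[0,0,0],"fingers":40},{"dp":[0,0,-30],"angular":[0,0,0],"fingers":40}]';python3 -m creep '[{"dp":[0,0,-40],"angular":[0,0,0],"fingers":40},{"dp":[0,0,-80],"angular":[0,0,0],"fingers":40},{"dp":[-40,0,-110],"angular":[0,0,0],"fingers":40},{"dp":[-80,0,-110],"angular":[0,0,0],"fingers":40},{"dp":[-80,0,-110],"angular":[0,0,0],"fingers":40}]';python3 - <<'E'
from h import *
T=pose();np.save('Tc.npy',T);im=optics.grab_frame('wrist');cv2.imwrite('pics/ae.png',im)
s=optics.grab_frame('scene');cv2.imwrite('pics/ae_s.png',s);crop('',(300,60,480,200),'ae_sc.png',4.2,s)
s=optics.grab_frame('top');cv2.imwrite('pics/ae_t.png',s)
E
```

```text
clock: 60.97
eef_pos: [581.3, 241.0, 70.0]
tcp_rot: [3.141, -0.0, 1.571]
contact_force: [-4.2, -1.5, 11.3]
opening: 0.257
clock: 61.38
eef_pos: [578.2, 239.7, 94.8]
tcp_rot: [-3.134, 0.003, 1.571]
contact_force: [-0.5, -0.0, -1.0]
opening: 0.47
clock: 61.8
eef_pos: [582.1, 156.9, 211.5]
tcp_rot: [3.138, 0.001, 1.57]
contact_force: [0.2, 0.4, -0.4]
opening: 0.468
```

View pics/ae.png

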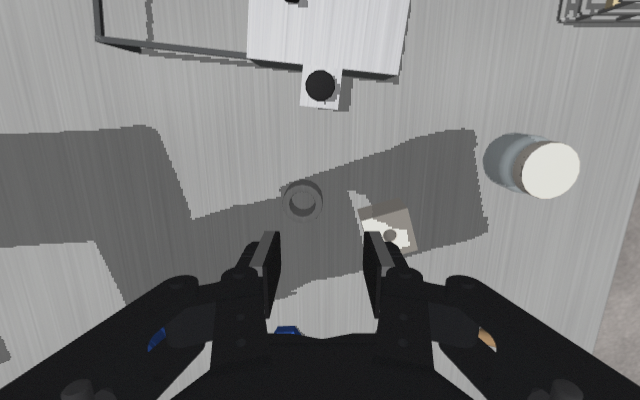

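View pics/ae_sc.png

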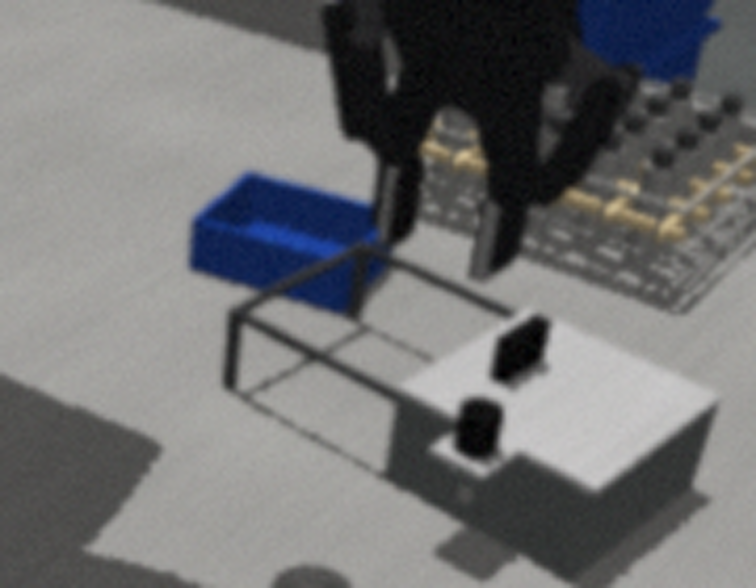

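View pics/ae_t.png

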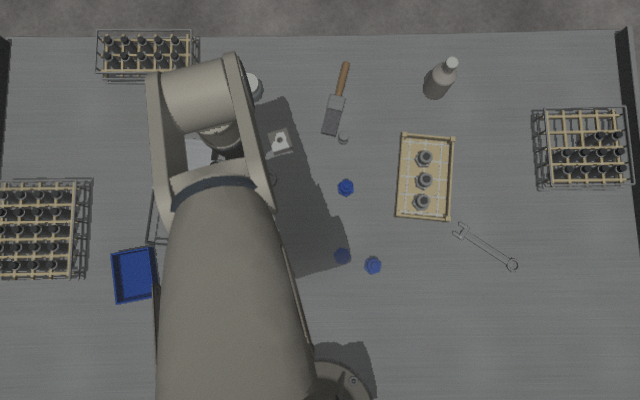

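The pin head sits flush on the tab at (320,85), the cover is shut, and three cartridges are in the tray. No steel cartridge is left on the bench.

```bash
python3 -c "
from rig import r
print(r.sign_off())"
```

```text
the job is handed in; nothing more can be done
None
```

I tested all four cartridges on the bench, sorted them, shut the reject box and pinned it. I handed the job in at about 62 s.

- **Good:** three cartridges resisted with about 5–6 N, snapped over, then ran free to a stop near 45 mm. All three stand in the cream tray, as the last top view shows.
- **Soft:** one sank with no peak to a stop near 47 mm and went into the reject box. I saw it standing inside before closing the cover.
- **Cover:** I slid it to its hard stop (force rose to about 16 N, travel about 126 mm by the arm's reading against 128 mm stated). The close-up of the tab hole showed it lying over the bracket hole.
- **Pin:** it went through both holes without contact and seated at the expected height (70.1 mm against 70.2 mm predicted). The last pictures show its head on the tab, with the gripper open and well clear.

**Readings that disagreed:**
- The soft one read about 0–0.5 N while sinking, not the stated 1.5 N. Sensor noise was about 1 N; I judged it by the missing peak and its stop height.
- The wrist camera read about 1 mm to one side along the jaws, which I corrected before inserting the pin.

I saw no cartridge knocked aside during the run.

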